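Load the contact plate into the harness test station

ROBOT

A 7-joint arm with a two-finger parallel gripper is mounted at the origin on the work surface. World frame = base frame: x ahead of the robot, y to its left, z up, the work surface at z = 0. Lengths are in mm, angles in rad, forces in N, time in s.
With the tool pointing down it reaches from about 400 to 875 mm from the base axis. Payload 4.4 kg.
Tool frame: the origin (TCP) lies midway between the tips of the shut fingers; the grasp point (between the pads) lies 19 mm behind it (ctrl.grip_point_offset is the distance from the TCP to the grasp point, in mm); z points along the fingers, y is the direction in which the jaws open and shut (so a half turn about z gives the same grasp; the last joint's range is limited). The gripper opens to 85 mm and grips with 20 to 120 N. Pads are 22 mm wide; open, the fingers measure 114 mm over their backs; the gripper's body (76 mm by 85 mm) begins 54 mm behind the grasp point. The pads swing forward as they close: fully open they stand 13 mm farther back than shut.
Start: joints at [1.089, 0.628, 0.038, 1.517, -0.027, 0.996, -0.02], TCP at [262.579, -594.618, 197.613] pointing down, gripper open.
Joint ranges: [-3.06, 3.06], [-0.37, 2.12], [-1.25, 1.32], [0.18, 2.47], [-1.1, 4.24], [0.23, 1.98], [-2.94, 2.94]. Speed limits (rad/s): [2.57, 2.57, 3.14, 3.14, 3.14, 3.14, 3.14].

INTERFACE

Orientations are given as [roll, pitch, yaw] about the fixed x, y, z axes, in that order (R = Rz(yaw) Ry(pitch) Rx(roll)).
In Python, from cell import ctrl, imaging, models gives the robot as it stands. The module is installed in compiled form; this text tells all that it offers.
- The arm moves only by the tool drive_tool, never from a script. Its argument "deltas" is text: rows parted by semicolons, each of 5 numbers parted by spaces: the shift along the tool's x, y, z in m, then the turn about the tool's z in degrees, then the finger opening in m, from 0 to 0.0854. A call has 1 to 12 rows; each row is the pose to reach, as a shift and turn from the pose commanded when the call began, along the tool's axes at that moment; what a row does not reach only later rows make up. A row lasts 1/8 s, in which the tool goes at most 62.5 mm and 10.7 degrees, less where a joint would pass 70% of its speed; a pose out of reach is approached as far as the arm can. A call with a gripper value outside its range is refused whole. The fingers move at their own pace and stop on an object; the grip force is fixed at half the most. Time passes only in rows, so rows that repeat a pose let the fingers close. It gives the time, the measured TCP pose, the force and the opening at its end, in the units of the state.
- ctrl.read_state(): the state, without advancing time (a new reading comes with each control period).
- imaging.get_image(name): name is "side" or "top"; returns a dict with "color" (420x560x3 uint8, red, green, blue), "range_z" (420x560 float32, mm along the optical axis (not along the pixel's ray), 0 where there is no reading), "vfov" (degrees; the focal length in pixels is half the picture's height over the tangent of half this angle, whatever the lens; pixels are square), "cx", "cy" (the principal point, pixels), "extrinsics" (4x4, takes a point from camera to world coordinates). Camera axes: x right, y down, z forward; pixel columns grow to the right and rows downward; lengths in mm; the calibration is good to about 2 mm. A picture is of the moment at which its call begins.
- ctrl.finish_job(): hands the job in, once; it reports no verdict.
Trained networks look in a picture, given as the dict that the camera call returned (one of the last four; its "shot" number tells which), for a name from the list of things; names that differ only in an ending like _2 or _b are one class to them, and where a whole thing is asked for, a point or a joint stands for the part that bears it (a point fixed in the world has none). Each returns a list of dicts, best first, with "score" (0 to 1); they miss things now and then, are a little off and sometimes report something else, mostly with a low value. They report only what shows in the picture. A call takes as long as a camera call. They do not tell look-alikes from the thing itself.
- models.spot_in(picture, thing): "point" ([column, row] in pixels, amid what is visible of it).
- models.landmark_of(picture, thing): "point" ([column, row] in pixels: a listed point, or the origin of a listed thing).
The state is a dict: "clock": time; "qpos": joint angles; "qd": joint speeds; "tau": joint torques, N m; "eef_pos": TCP position; "tool_rot": TCP orientation; "force": force on the tool from outside, world axes, zero at the start; "torque": the same for the moment, N m; "width": finger opening in mm.
Only numpy, scipy, OpenCV 4.12 (cv2) and the standard library are available. Lean on these libraries where they do the work, as an engineer would, in place of code of your own. Each camera call takes 0.05 s, during which the arm holds its last target.

TASK

Fit the dark contact plate into the test station: tilt it in through the opening, near end first under the lip, and lay it flat on the ledges, without dropping it. Then pull the red sprung lever all the way towards the robot so that it pushes the plate home under both lips, and ease the lever slowly back to rest without letting it snap. Leave the other things on the bench where they are.

Things in the scene. Friction and masses are not known exactly. Their poses are not given: they have to be found in the camera images.
- station: fixed test station, teal sides, pale top, orange ends: 258 x 152 x 62 mm high. Origin on the table under the centre of the opening in its top; x away from the robot, y left, z up. Opening: x -75 to 75, y -56 to 56 mm. Lips over both x ends, 6 mm thick, z 56 to 62. Grey ledges all round inside, top at z 32 (24 mm below the lips). Lever shaft along y on top at x -97, z 74 (blocks to z 85).
- ledge (a point): point at the height of the ledges (z 32 mm), under the centre of the opening: where the centre of the plate's underside belongs when home (10 mm under each lip). Axes as the station's. Under the far lip there are 18 mm of depth (wall at x 93); under the near lip 40 mm (to x -115, where the lever's two feet stand at rest).
- plate: loose contact plate, dark grey, 170 (x) x 100 (y) x 6 mm, about 0.35 kg, lying flat; bow handle across the middle, six sockets 6 mm high. Origin: centre of its underside. Ends alike. 20 mm too long for the opening: tilt it about 18 degrees, near end low, slide that end 28 mm under the near lip, lower the far end past the far lip onto the ledges. 6 mm free each side.
- plate_grip (a point): centre of the orange bar of the plate's handle, 50 mm above the plate's underside; the bar is 14 mm thick along the plate's x, 74 mm long along its y and 16 mm high, open beneath; same axes as the plate. Gripped across its 14 mm.
- lever (a joint): angle of the sprung lever, rad: 0 at rest, grows as its red grip is pulled towards the robot (station -x), stop at 0.74. Spring force at the grip 3 N at the start, 9 N at the stop; let go beyond a third of the stroke it snaps back. Two feet below its shaft push the plate's near edge away from the robot, home at full stroke, and leave it there on the way back.
- lever_grip (a point): centre of the lever's red grip, a bar 66 mm long along station y, 18 mm thick, 130 mm from the shaft's axis; the 12 mm arm joins it 25 mm towards +y. At rest at station x -57, y -125, z 198 mm, at the stop x -151, z 192: it moves in an arc that is nearly level. Clear space behind it (+x): a shut gripper can reach down there and draw it back, then follow it home.
- screwdriver: a screwdriver, 180 mm long, lying on the table; to be left alone. Origin: near the middle of its underside.
- tape_roll: a black roll of tape, 90 mm across and 24 mm high, lying flat; to be left alone. Origin: centre of its underside.
- parts_tray: an empty blue open tray, 120 x 160 x 45 mm; to be left alone. Origin: centre of its underside.
- meter: a yellow hand meter lying on its back, 150 x 80 x 36 mm; to be left alone. Origin: centre of its underside.
- crimper: a crimping hand tool with teal handles, about 180 mm long, lying flat; to be left alone. Origin: near the middle of its underside.
- plug: a green and black connector plug, 74 x 32 x 26 mm; to be left alone. Origin: centre of its underside.
- housing: a white connector housing, 75 x 40 x 25 mm; to be left alone. Origin: centre of its underside.
Things that resemble listed ones, but are neither listed nor needed, are in the scene too. What is shaped like the plate but pink or white is not meant.

How it is judged:
By the outcome, as a careful person would: the job done as asked, in the order asked, and still so for the second after the job is handed in, with the robot touching nothing.
It also fails if it takes over 58 s, if anything falls off the work surface, if the arm or the gripper's body presses on something with over 40 N, if the wrist force passes 120 N, or if a joint passes its speed limit or range.

## Working session

There is one attempt and no reset: what is moved stays moved. The work goes in short steps, Python scripts to look and compute and a tool call to move; the robot and the scene stay as the last step left them, time stands still between calls to the robot, and variables do not carry over. Pictures are saved under pics/ and viewed, and the job is handed in when it is done.

Besides the shell and the picture viewer there is one more tool, called after "Request:" as name(argument=value, ...), one argument or row to a line, values as JSON. drive_tool: Moves the arm, as the interface text tells. Its arguments: {"type":"object","properties":{"deltas":{"type":"string"}},"required":["deltas"]}

```bash
mkdir -p pics; cat > h.py <<'E'
import numpy as np, cv2
from cell import ctrl, imaging, models
def save(p,n,crop=None,s=1):
    c=cv2.cvtColor(p["color"],cv2.COLOR_RGB2BGR)
    if crop: c=c[crop[1]:crop[3],crop[0]:crop[2]]
    if s!=1: c=cv2.resize(c,None,fx=s,fy=s,interpolation=cv2.INTER_CUBIC)
    cv2.imwrite("pics/"+n,c)
def ray(p,u,v):
    f=p["color"].shape[0]/2/np.tan(np.radians(p["vfov"])/2)
    return np.array([(u-p["cx"])/f,(v-p["cy"])/f,1.])
def P(p,u,v,z=None):
    E=np.array(p["extrinsics"]);d=ray(p,u,v)
    if z is None:
        r=p["range_z"][int(round(v)),int(round(u))]; c=d*r
    else:
        dw=E[:3,:3]@d; c=d*((z-E[2,3])/dw[2])
    return E[:3,:3]@c+E[:3,3]
def cloud(p):
    h,w=p["range_z"].shape
    f=h/2/np.tan(np.radians(p["vfov"])/2)
    U,V=np.meshgrid(np.arange(w),np.arange(h))
    d=np.stack([(U-p["cx"])/f,(V-p["cy"])/f,np.ones((h,w))],-1)*p["range_z"][...,None]
    E=np.array(p["extrinsics"])
    X=d@E[:3,:3].T+E[:3,3]; X[p["range_z"]==0]=np.nan
    return X
E
python3 - <<'E'
from h import *
import pickle
for n in("top","side"):
    p=imaging.get_image(n); save(p,n+"0.png"); pickle.dump(p,open(n+"0.pkl","wb"))
    print(n,p["vfov"],p["cx"],p["cy"],np.round(p["extrinsics"],3).tolist())
    for t in("station","ledge","plate","plate_grip","lever","lever_grip"):
        print(t,[(np.round(r["point"],1).tolist(),round(r["score"],2)) for r in models.landmark_of(p,t)])
print(ctrl.read_state())
E
```

```text
top 49.042548416043594 272.9862468953059 212.04498029365652 [[0.005, -0.991, 0.131, 350.207], [-1.0, -0.007, -0.013, 8.801], [0.014, -0.131, -0.991, 1470.884], [0.0, 0.0, 0.0, 1.0]]
station [([295.8, 197.1], 0.85), ([207.1, 198.7], 0.4)]
ledge [([293.8, 198.4], 0.82)]
plate [([133.4, 311.9], 0.97), ([350.1, 287.0], 0.85), ([205.4, 200.8], 0.8), ([346.5, 202.0], 0.61), ([206.8, 273.1], 0.56)]
plate_grip [([206.3, 272.1], 0.94), ([354.1, 291.6], 0.73), ([130.4, 313.9], 0.73), ([206.4, 197.8], 0.67)]Traceback (most recent call last):
  File "<stdin>", line 7, in <module>
ValueError: it knows: crimper, housing, ledge, lever_grip, meter, parts_tray, plate, plate_grip, plug, screwdriver, station, tape_roll
```

View pics/top0.png

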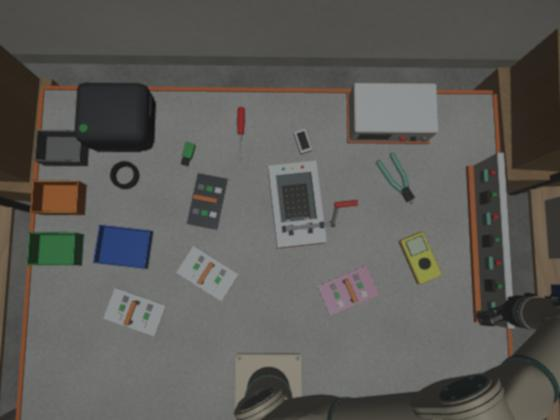

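```bash

python3 - <<'E'
from h import *
import pickle
p=pickle.load(open("top0.pkl","rb"))
for n in ("side","top"):
    p=imaging.get_image(n); save(p,n+"0.png"); pickle.dump(p,open(n+"0.pkl","wb"))
    print(n,p["vfov"],p["cx"],p["cy"],np.round(p["extrinsics"],3).tolist())
    for t in("station","ledge","plate","plate_grip","lever_grip"):
        print(t,[(np.round(r["point"],1).tolist(),round(r["score"],2)) for r in models.landmark_of(p,t)])
print(ctrl.read_state())
E
```

```text
side 56.77881582025694 282.40602251556055 209.40612836686475 [[-0.927, -0.233, 0.294, 221.082], [-0.375, 0.525, -0.764, 777.402], [0.024, -0.819, -0.574, 724.798], [0.0, 0.0, 0.0, 1.0]]
station [([274.5, 229.8], 0.63)]
ledge [([273.4, 218.6], 0.74)]
plate [([230.9, 292.2], 0.82), ([317.3, 322.2], 0.77), ([378.0, 220.2], 0.73), ([237.7, 413.3], 0.7), ([131.7, 373.2], 0.59)]
plate_grip [([382.3, 206.8], 0.96), ([226.9, 280.1], 0.77), ([321.9, 307.3], 0.67)]
lever_grip [([306.6, 152.7], 0.89)]
top 49.042548416043594 272.9862468953059 212.04498029365652 [[0.005, -0.991, 0.131, 350.207], [-1.0, -0.007, -0.013, 8.801], [0.014, -0.131, -0.991, 1470.884], [0.0, 0.0, 0.0, 1.0]]
station [([295.6, 202.9], 0.65)]
ledge [([294.0, 198.3], 0.7)]
plate [([134.4, 311.1], 0.81), ([204.1, 200.8], 0.8), ([348.2, 288.1], 0.8), ([208.0, 271.7], 0.62), ([413.3, 257.1], 0.46)]
plate_grip [([208.6, 198.0], 0.88), ([127.8, 313.1], 0.76), ([353.5, 292.2], 0.65), ([296.4, 196.2], 0.65), ([206.7, 272.8], 0.59), ([296.0, 202.9], 0.53)]
lever_grip [([345.4, 201.7], 0.94)]
{'clock': 0.85, 'qpos': array([ 1.08921913,  0.62835098,  0.03852731,  1.5174153 , -0.02701099,
        0.99629949, -0.02002789]), 'qd': array([ 1.07979291e-04, -8.00812960e-04,  3.67572735e-04, -8.39127373e-04,
        3.16352360e-04, -2.94318578e-05,  1.29679817e-03]), 'tau': array([-1.77274711e-05, -5.63244545e+01,  1.22539960e+00, -1.93784004e+01,
        1.09062059e-02,  1.57290517e-03, -2.14542990e-05]), 'eef_pos': array([ 262.55469267, -594.62677782,  197.640807  ]), 'tool_rot': array([ 3.14154746e+00, -3.24448060e-05,  4.15695891e-01]), 'force': array([-0.48340154,  0.43586738, -0.2653432 ]), 'torque': array([-0.02709375, -0.03055922, -0.01154612]), 'width': 85.35921743022851}
```

View pics/side0.png

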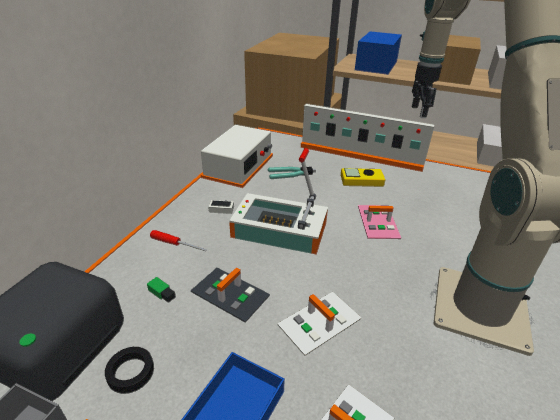

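Top view: the dark grey plate with the orange bar is at (207,200). The look-alikes are white at (207,272) and (134,312), and pink at (350,289). Only the first is dark, and it also appears in the side view at (230,292). Next I'll take an enlarged crop and measure the poses.

```bash

python3 - <<'E'
from h import *
import pickle
p=pickle.load(open("top0.pkl","rb")); s=pickle.load(open("side0.pkl","rb"))
a=cv2.cvtColor(p["color"],cv2.COLOR_RGB2BGR)[150:250,180:370]; a=cv2.resize(a,None,fx=4,fy=4,interpolation=cv2.INTER_CUBIC); cv2.imwrite("pics/croptop.png",a)
a=cv2.cvtColor(s["color"],cv2.COLOR_RGB2BGR)[140:330,180:340]; a=cv2.resize(a,None,fx=3.1,fy=3.1,interpolation=cv2.INTER_CUBIC); cv2.imwrite("pics/cropside.png",a)
def rect(pts):
    (c,wh,an)=cv2.minAreaRect(pts.astype(np.float32)); return np.round(c,1),np.round(wh,1),round(an,2)
for n,q in(("top",p),("side",s)):
    X=cloud(q); C=q["color"].astype(int); 
    print(n,"table z",np.nanmedian(X[...,2][np.abs(X[...,2])<15]))
    Z=X[...,2]
    # plate
    reg=np.zeros(Z.shape,bool)
    if n=="top": reg[165:240,178:235]=1
    else: reg[255:325,180:280]=1
    orange=reg&(C[...,0]>C[...,2]*1.8)&(C[...,0]>110)&(Z>35)&(Z<75)
    print("bar n",orange.sum(),"z",np.median(Z[orange]),"mean",np.round(X[orange].mean(0),1),rect(X[orange][:,:2]))
    m=reg&(C.max(-1)<75)&(Z<20)&(Z>-10)
    k,lab,st,_=cv2.connectedComponentsWithStats(m.astype(np.uint8)); i=1+np.argmax(st[1:,4]); m=lab==i
    pp=[P(q,u,v,6) for v,u in zip(*np.nonzero(m))]
    print("plate n",m.sum(),"z",np.median(Z[m]),rect(np.array(pp)[:,:2]))
    reg=np.zeros(Z.shape,bool)
    if n=="top": reg[150:255,255:335]=1
    else: reg[185:255,220:335]=1
    m=reg&(Z>52)&(Z<70)
    pp=np.array([P(q,u,v,62) for v,u in zip(*np.nonzero(m))])
    print("stn top n",m.sum(),np.median(Z[m]),rect(pp[:,:2]))
    for t,z in(("ledge",32),("plate",0),("plate_grip",50),("lever_grip",198)):
        print(t,[(np.round(P(q,*r["point"],z),1).tolist(),round(r["score"],2)) for r in models.landmark_of(q,t)] if 0 else "")
    pts={"top":{"ledge":(294,198.3),"plate":(204.7,200.8),"plate_grip":(208.6,198),"lever_grip":(345.4,201.7)},"side":{"ledge":(273.4,218.6),"plate":(230.9,292.2),"plate_grip":(226.9,280.1),"lever_grip":(306.6,152.7)}}[n]
    for t,z in(("ledge",32),("plate",0),("plate_grip",50),("lever_grip",198)): print(t,np.round(P(q,*pts[t],z),1))
E
```

```text
top table z -1.3173991574903994
bar n 85 z 56.816575589642525 mean [578.6 202.1  56.6] (array([578. , 201.4]), array([69.7, 12.2]), 78.32)
plate n 1137 z 4.497966641240964 (array([579.1, 201.6]), array([ 97.1, 166.3]), 79.42)
stn top n 2096 60.07974439845259 (array([564.7, -91.1]), array([258. , 171.3]), 6.85)
ledge 
plate 
plate_grip 
lever_grip 
ledge [584.8 -76.6  32. ]
plate [579.6 209.8  -0. ]
plate_grip [580.8 191.1  50. ]
lever_grip [ 549.2 -211.   198. ]
side table z -0.44554060057288325
bar n 210 z 56.081324331389965 mean [574.2 204.6  54.4] (array([575.3, 200.7]), array([73.9, 15.5]), 79.72)
plate n 1504 z 5.323949849644464 (array([574.7, 203. ]), array([ 99.8, 169.5]), 79.4)
stn top n 1792 60.81997405134308 (array([561.2, -95.5]), array([258.8, 200.5]), 6.33)
ledge 
plate 
plate_grip 
lever_grip 
ledge [583.  -89.9  32. ]
plate [575.4 195.9  -0. ]
plate_grip [578.  205.6  50. ]
lever_grip [ 535.9 -228.1  198. ]
```

View pics/croptop.png

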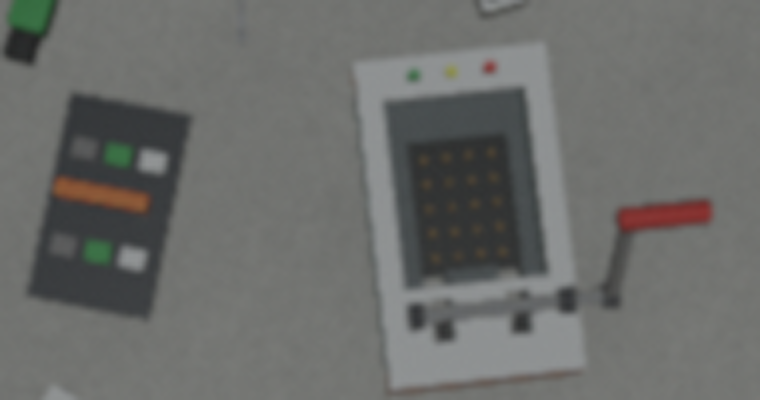

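View pics/cropside.png

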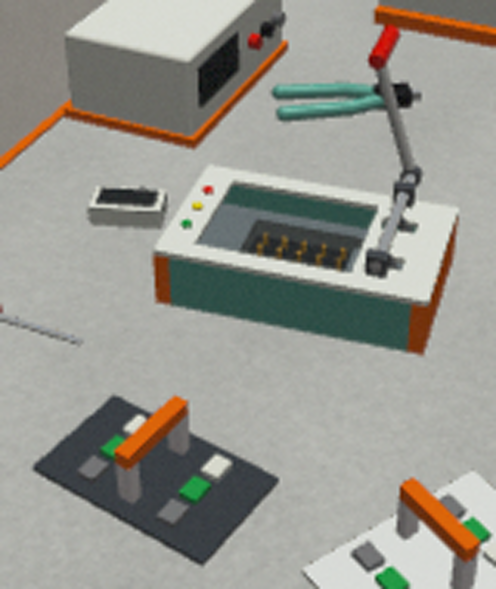

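The crops confirm the dark plate is the one at top (207,200). Next I'll make orthophotos of the station at z=62 to get its exact pose.

```bash
cat >> h.py <<'E'
def ortho(q,o,yaw,z,xr,yr,s=2):
    # image rows: x decreasing from xr[1]; columns: y decreasing from yr[1]; s px/mm
    xs=np.arange(xr[1],xr[0],-1/s); ys=np.arange(yr[1],yr[0],-1/s)
    Y,X=np.meshgrid(ys,xs); c,sn=np.cos(yaw),np.sin(yaw)
    W=np.stack([o[0]+c*X-sn*Y,o[1]+sn*X+c*Y,np.full(X.shape,z)],-1)
    E=np.array(q["extrinsics"]); pc=(W-E[:3,3])@E[:3,:3]
    f=q["color"].shape[0]/2/np.tan(np.radians(q["vfov"])/2)
    u=(pc[...,0]/pc[...,2]*f+q["cx"]).astype(np.float32); v=(pc[...,1]/pc[...,2]*f+q["cy"]).astype(np.float32)
    return cv2.cvtColor(cv2.remap(q["color"],u,v,cv2.INTER_CUBIC),cv2.COLOR_RGB2BGR)
E
python3 - <<'E'
from h import *
import pickle
p=pickle.load(open("top0.pkl","rb")); s=pickle.load(open("side0.pkl","rb"))
A=[]
for q in(p,s):
    im=ortho(q,(580,-85),np.radians(6.6),62,(-170,120),(-100,100),2)
    for x in range(-150,120,50): cv2.putText(im,str(x),(0,int((120-x)*2)),0,.4,(0,0,255)); cv2.line(im,(0,int((120-x)*2)),(12,int((120-x)*2)),(0,0,255))
    for y in range(-75,100,25): cv2.line(im,(int((100-y)*2),0),(int((100-y)*2),8),(255,0,0))
    A.append(im)
cv2.imwrite("pics/ortho.png",np.hstack(A)[:,:800])
E
```

```text
(no output)
```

View pics/ortho.png

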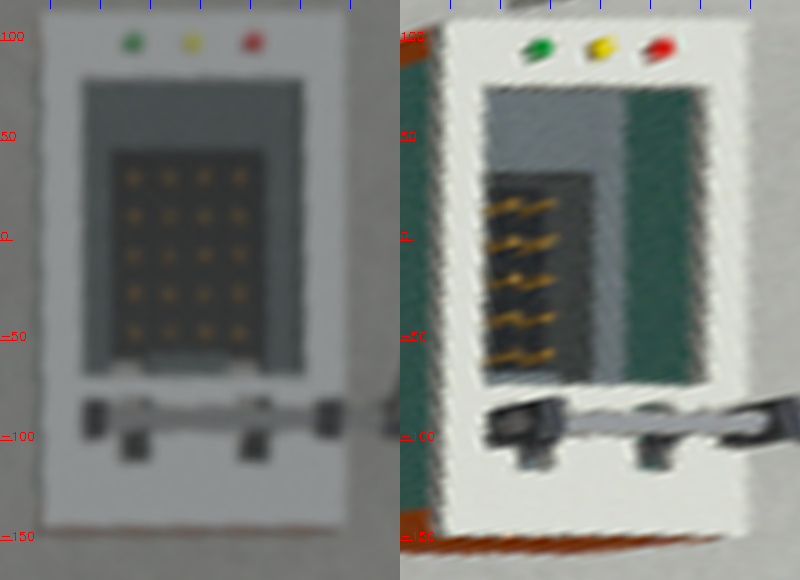

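```bash
cat >> h.py <<'E'
def to(x,y,z,yawdeg):
    """shift in current tool axes (m) and turn deg to reach TCP target; print"""
    st=ctrl.read_state(); r=st["tool_rot"]; yaw=r[2]
    from scipy.spatial.transform import Rotation as R
    M=R.from_euler("xyz",r).as_matrix()
    d=M.T@(np.array([x,y,z])-st["eef_pos"])/1000
    t=-((yawdeg-np.degrees(yaw)+180)%360-180)
    print("to",(x,y,z,yawdeg),"->",np.round(d,4),"turn",round(t,2))
def stat():
    st=ctrl.read_state(); print({k:np.round(st[k],3).tolist() for k in("clock","eef_pos","tool_rot","qpos","force","width")})
E
python3 - <<'E'
from h import *
stat()
to(420,-400,340,-10.6); to(577,202,340,-10.6); to(577,202,150,-10.6)
E
```

```text
{'clock': 0.85, 'eef_pos': [262.555, -594.627, 197.641], 'tool_rot': [3.142, -0.0, 0.416], 'qpos': [1.089, 0.628, 0.039, 1.517, -0.027, 0.996, -0.02], 'force': [-0.483, 0.436, -0.265], 'width': 85.359}
to (420, -400, 340, -10.6) -> [ 0.2226 -0.1145 -0.1424] turn 34.42
to (577, 202, 340, -10.6) -> [ 0.6094 -0.6018 -0.1424] turn 34.42
to (577, 202, 150, -10.6) -> [ 0.6094 -0.6018  0.0476] turn 34.42
```

Request:
drive_tool(
  deltas="0.02 -0.02 -0.06 10 0.0854; 0.06 -0.06 -0.12 20 0.0854; 0.12 -0.12 -0.142 30 0.0854; 0.609 -0.602 -0.142 34.4 0.0854; 0.609 -0.602 -0.142 34.4 0.0854; 0.609 -0.602 -0.142 34.4 0.0854; 0.609 -0.602 -0.142 34.4 0.0854; 0.609 -0.602 -0.142 34.4 0.0854; 0.609 -0.602 -0.142 34.4 0.0854; 0.609 -0.602 -0.142 34.4 0.0854; 0.609 -0.602 -0.142 34.4 0.0854; 0.609 -0.602 -0.142 34.4 0.0854",
)

```text
clock: 2.35
eef_pos: [515.8, 48.7, 336.2]
tool_rot: [-3.142, -0.001, -0.185]
force: [1.5, -0.8, 0.8]
width: 85.5
```

```bash
python3 - <<'E'
from h import *
to(577,202.3,100,-10.6)
E
```

```text
to (577, 202.3, 100, -10.6) -> [ 0.0317 -0.1623  0.2363] turn 0.01
```

Request:
drive_tool(
  deltas="0.032 -0.162 0.12 0 0.0854; 0.032 -0.162 0.18 0 0.0854; 0.032 -0.162 0.236 0 0.0854; 0.032 -0.162 0.236 0 0.0854; 0.032 -0.162 0.236 0 0.0854; 0.032 -0.162 0.236 0 0.0854; 0.032 -0.162 0.236 0 0.0854; 0.032 -0.162 0.236 0 0.0854",
)

```text
clock: 3.35
eef_pos: [577.8, 199.4, 102.0]
tool_rot: [-3.14, -0.003, -0.186]
force: [-0.6, 0.1, 0.1]
width: 85.1
```

```bash
python3 - <<'E'
from h import *
import pickle
stat()
for n in("top","side"):
    q=imaging.get_image(n); pickle.dump(q,open(n+"1.pkl","wb"))
save(q,"side1.png",(150,150,350,330),4)
q=pickle.load(open("top1.pkl","rb")); save(q,"top1.png",(150,130,290,260),5)
to(577,202.3,24,-10.6)
E
```

```text
{'clock': 3.35, 'eef_pos': [577.806, 199.423, 101.992], 'tool_rot': [-3.14, -0.003, -0.186], 'qpos': [-0.33, 0.685, -0.078, 1.722, 0.075, 0.734, -2.203], 'force': [-0.62, 0.063, 0.117], 'width': 85.145}
to (577, 202.3, 24, -10.6) -> [-0.0012 -0.0024  0.0777] turn -0.05
```

View pics/side1.png

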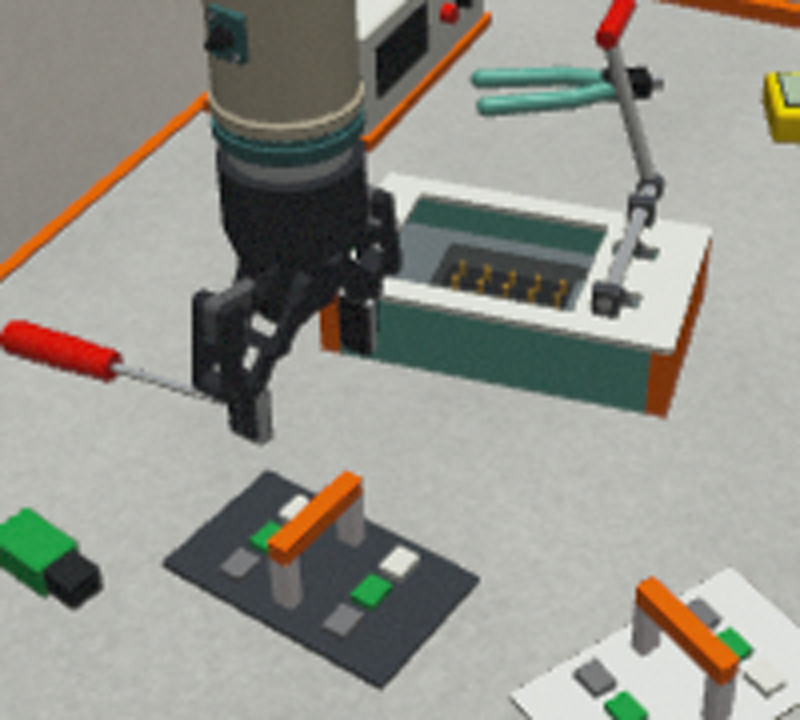

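View pics/top1.png

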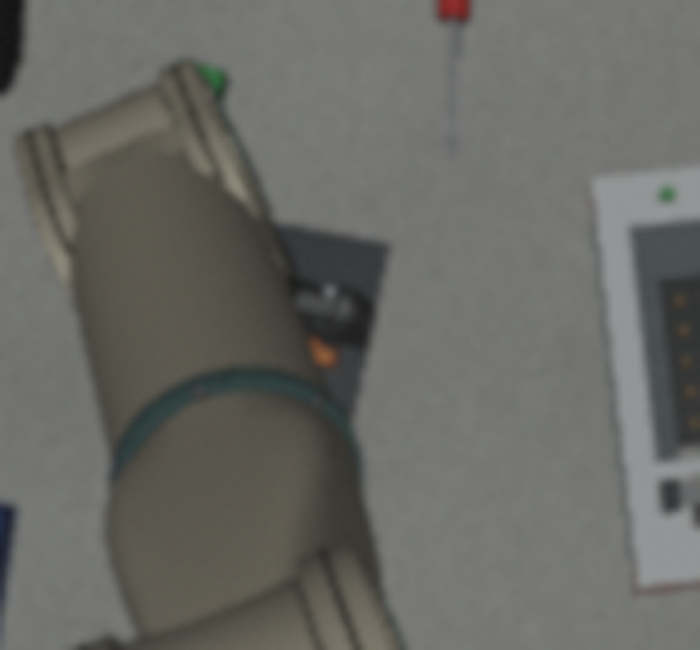

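```bash
python3 - <<'E'
from h import *
import pickle
q=pickle.load(open("side1.pkl","rb"));X=cloud(q)
# near finger pixels: points in box around expected
st=ctrl.read_state(); t=st["eef_pos"]; yaw=st["tool_rot"][2]
c,s=np.cos(yaw),np.sin(yaw); L=np.stack([(X[...,0]-t[0])*c+(X[...,1]-t[1])*s,-(X[...,0]-t[0])*s+(X[...,1]-t[1])*c,X[...,2]-t[2]],-1)
m=(np.abs(L[...,0])<60)&(np.abs(L[...,1])<75)&(L[...,2]>-20)&(L[...,2]<45)
v,u=np.nonzero(m)
for sgn in(1,-1):
    k=m&(L[...,1]*sgn>20)
    a=L[k]; print(sgn,k.sum(),np.round(np.percentile(a,[2,10,50,90,98],axis=0),1).tolist())
# bar in side view now
C=q["color"].astype(int);Z=X[...,2]
o=(C[...,0]>C[...,2]*1.8)&(C[...,0]>110)&(Z>35)&(Z<75); o[:260]=0;o[:, :210]=0; o[:,250:]=0; o[300:]=0
a=L[o];print("bar rel tcp",o.sum(),np.round(np.percentile(a,[2,50,98],axis=0),1).tolist())
top=o&(Z>53); r=cv2.minAreaRect(X[top][:,:2].astype(np.float32)); print(r)
E
```

```text
Traceback (most recent call last):
IndexError: index -1 is out of bounds for axis 0 with size 0
```

```bash
python3 - <<'E'
from h import *
import pickle
q=pickle.load(open("side1.pkl","rb"));X=cloud(q)
for u,v in((212,255),(214,250),(239,232),(228,210),(228,280),(230,282)): print(u,v,q["range_z"][v,u],np.round(X[v,u],1))
# predicted tip pixel
st=ctrl.read_state(); t=st["eef_pos"]; yaw=st["tool_rot"][2]; print(t,yaw)
E=np.array(q["extrinsics"]);f=210/np.tan(np.radians(q["vfov"])/2)
for s in(1,-1):
  for xx in (-11,11):
    w=t+np.array([-np.sin(yaw),np.cos(yaw),0])*42.5*s+np.array([np.cos(yaw),np.sin(yaw),0])*xx+[0,0,13]
    c=E[:3,:3].T@(w-E[:3,3]); uv=c[:2]/c[2]*f+[q["cx"],q["cy"]]; print(s,xx,w,uv,"crop",(uv-[150,150])*4)
E
```

```text
212 255 824.6239 [579.6 253.9 168.8]
214 250 817.461 [575.  251.3 182.4]
239 232 896.821 [565.6 156.8 165.1]
228 210 773.3778 [548.7 227.5 277.5]
228 280 919.85913 [572.1 210.3  57.1]
230 282 930.4997 [570.6 204.4  45.6]
[577.47464829 199.64150855 101.65245957] -0.1858810585570172
1 -11 [574.51866714 243.44233246 114.65245957] [218.35127912 271.07227707] crop [273.40511647 484.2891083 ]
1 11 [596.13969078 239.37645776 114.65245957] [210.79404516 267.20133811] crop [243.17618065 468.80535243]
-1 -11 [558.8096058  159.90655933 114.65245957] [241.81116013 250.17260708] crop [367.24464053 400.69042832]
-1 11 [580.43062943 155.84068463 114.65245957] [234.49614569 246.76054347] crop [337.98458274 387.04217387]
```

```bash
python3 - <<'E'
from h import *
import pickle
stat()
q=imaging.get_image("side"); pickle.dump(q,open("side2.pkl","wb")); save(q,"side2.png",(150,150,350,330),4)
stat()
print({k:q[k] for k in q if k not in("color","range_z","extrinsics")})
E
```

```text
{'clock': 3.45, 'eef_pos': [577.475, 199.642, 101.652], 'tool_rot': [-3.14, -0.003, -0.186], 'qpos': [-0.33, 0.685, -0.078, 1.722, 0.075, 0.734, -2.203], 'force': [0.479, 0.451, -0.411], 'width': 85.431}
{'clock': 3.5, 'eef_pos': [577.229, 199.792, 101.356], 'tool_rot': [-3.141, -0.002, -0.186], 'qpos': [-0.331, 0.686, -0.078, 1.723, 0.075, 0.734, -2.203], 'force': [-0.495, -0.591, 0.642], 'width': 85.508}
{'vfov': 56.77881582025694, 'cx': 282.40602251556055, 'cy': 209.40612836686475, 'shot': 6}
```

View pics/side2.png

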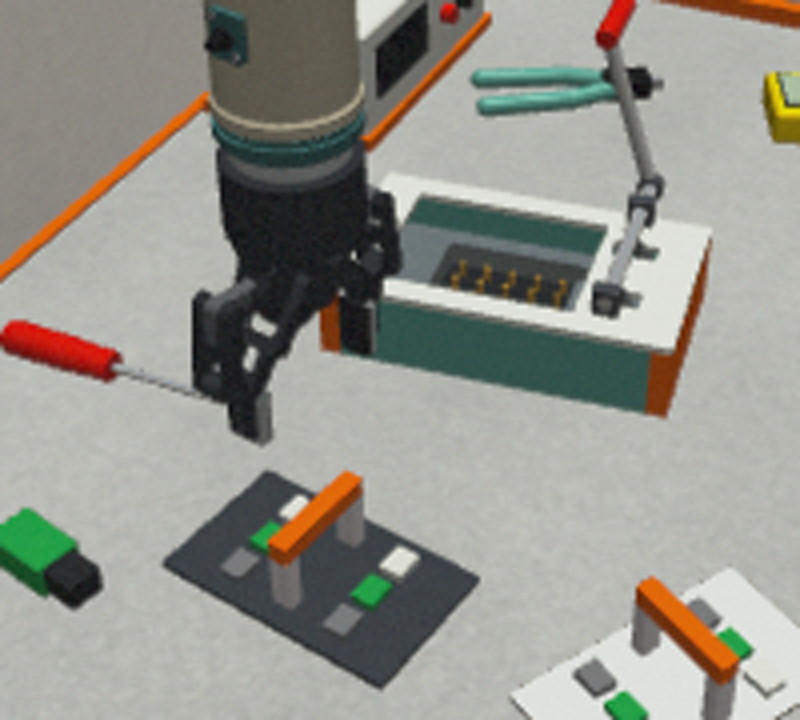

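```bash
python3 - <<'E'
from h import *
import pickle
q=pickle.load(open("side2.pkl","rb"));X=cloud(q)
for u in (210,213,216): print(u,[(v,np.round(X[v,u]).astype(int).tolist()) for v in range(240,264,2)])
for u in (237,240,242): print(u,[(v,np.round(X[v,u]).astype(int).tolist()) for v in range(222,242,2)])
E
```

```text
210 [(240, [574, 263, 219]), (242, [575, 262, 212]), (244, [575, 263, 208]), (246, [576, 263, 202]), (248, [575, 265, 199]), (250, [582, 256, 184]), (252, [582, 256, 178]), (254, [584, 255, 171]), (256, [585, 254, 164]), (258, [585, 255, 159]), (260, [683, 115, 0]), (262, [679, 122, 0])]
213 [(240, [720, 36, -1]), (242, [576, 251, 203]), (244, [575, 252, 199]), (246, [575, 253, 195]), (248, [575, 255, 191]), (250, [578, 251, 181]), (252, [577, 253, 177]), (254, [578, 253, 172]), (256, [579, 251, 163]), (258, [578, 253, 160]), (260, [578, 254, 155]), (262, [672, 118, 0])]
216 [(240, [573, 243, 204]), (242, [573, 245, 200]), (244, [572, 247, 196]), (246, [572, 247, 191]), (248, [573, 246, 184]), (250, [573, 246, 179]), (252, [573, 247, 174]), (254, [574, 247, 169]), (256, [573, 249, 164]), (258, [574, 248, 158]), (260, [573, 251, 154]), (262, [664, 115, 0])]
237 [(222, [570, 155, 191]), (224, [571, 154, 185]), (226, [570, 158, 182]), (228, [570, 157, 176]), (230, [570, 157, 170]), (232, [571, 156, 163]), (234, [572, 155, 156]), (236, [571, 157, 151]), (238, [659, 3, 2]), (240, [656, 8, -2])]
240 [(222, [552, 174, 210]), (224, [562, 156, 189]), (226, [562, 158, 184]), (228, [561, 160, 180]), (230, [562, 159, 173]), (232, [561, 161, 170]), (234, [562, 159, 162]), (236, [563, 158, 155]), (238, [563, 158, 149]), (240, [648, 6, 0])]
242 [(222, [556, 159, 198]), (224, [555, 159, 193]), (226, [556, 158, 187]), (228, [556, 160, 182]), (230, [557, 158, 175]), (232, [557, 159, 169]), (234, [557, 158, 163]), (236, [-9223372036854775808, -9223372036854775808, -9223372036854775808]), (238, [556, 162, 154]), (240, [643, 2, -2])]<stdin>:5: RuntimeWarning: invalid value encountered in cast
```

```bash
python3 - <<'E'
from h import *
import pickle
q=pickle.load(open("side0.pkl","rb"));X=cloud(q)
save(q,"side0c.png",(390,40,460,130),7)
m=(np.abs(X[...,0]-262)<70)&(np.abs(X[...,1]+594)<75)&(X[...,2]>150)&(X[...,2]<330)
v,u=np.nonzero(m); print(len(v),u.min(),u.max(),v.max(), np.percentile(X[m][:,2],[0,2,10]) if len(v) else "")
k=np.argsort(-v)[:25]
print([(u[i],v[i],np.round(X[v[i],u[i]]).astype(int).tolist()) for i in k])
E
```

```text
774 395 435 133 [150.10840927 151.66438454 157.25350179]
[(np.int64(432), np.int64(133), [197, -658, 152]), (np.int64(431), np.int64(133), [201, -660, 151]), (np.int64(428), np.int64(133), [211, -656, 151]), (np.int64(427), np.int64(133), [214, -654, 151]), (np.int64(432), np.int64(132), [198, -664, 154]), (np.int64(429), np.int64(132), [208, -655, 155]), (np.int64(418), np.int64(132), [246, -648, 151]), (np.int64(430), np.int64(132), [205, -663, 153]), (np.int64(425), np.int64(132), [222, -658, 152]), (np.int64(416), np.int64(132), [252, -643, 152]), (np.int64(420), np.int64(132), [239, -653, 150]), (np.int64(424), np.int64(132), [225, -653, 153]), (np.int64(428), np.int64(132), [212, -661, 153]), (np.int64(426), np.int64(132), [219, -659, 152]), (np.int64(427), np.int64(132), [215, -659, 153]), (np.int64(419), np.int64(132), [242, -643, 154]), (np.int64(431), np.int64(132), [202, -665, 153]), (np.int64(417), np.int64(132), [249, -648, 151]), (np.int64(423), np.int64(131), [230, -662, 152]), (np.int64(418), np.int64(131), [247, -645, 156]), (np.int64(416), np.int64(131), [253, -647, 154]), (np.int64(419), np.int64(131), [243, -647, 156]), (np.int64(431), np.int64(131), [202, -664, 157]), (np.int64(420), np.int64(131), [240, -655, 153]), (np.int64(429), np.int64(131), [209, -663, 156])]
```

View pics/side0c.png

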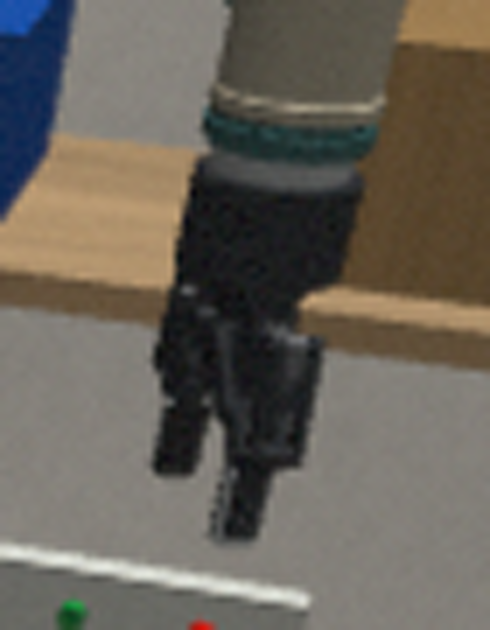

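```bash
python3 - <<'E'
from h import *
import pickle
q=pickle.load(open("side0.pkl","rb"));X=cloud(q)
for u,v in((423,112),(423,114),(423,115),(422,116),(415,103),(415,105),(415,106),(414,106)): print(u,v,np.round(X[v,u],1))
# at t=3.35 predicted for top view: fingers
q=pickle.load(open("top1.pkl","rb"));X=cloud(q)
for u,v in((150+330/5,130+300/5),(150+330//5,130+320//5)): print(np.round(X[int(v),int(u)],1))
E
```

```text
423 112 [ 243.3 -541.5  264.7]
423 114 [ 241.8 -540.8  258.4]
423 115 [ 241.1 -542.   254.6]
422 116 [ 243.4 -542.4  250.6]
415 103 [ 278.2 -635.7  259.2]
415 105 [ 276.7 -635.2  252.3]
415 106 [ 275.8 -630.7  250.4]
414 106 [ 279.2 -633.2  249. ]
[571.  146.6 245.9]
[559.6 146.  248.7]
```

```bash
python3 - <<'E'
from h import *
to(577,201.8,24,-10.6)
E
```

```text
to (577, 201.8, 24, -10.6) -> [-0.0008 -0.0019  0.0774] turn -0.04
```

Request:
drive_tool(
  deltas="-0.001 -0.002 0.03 0 0.0854; -0.001 -0.002 0.05 0 0.0854; -0.001 -0.002 0.065 0 0.0854; -0.001 -0.002 0.077 0 0.0854; -0.001 -0.002 0.077 0 0.0854; -0.001 -0.002 0.077 0 0.0854",
)

```text
clock: 4.25
eef_pos: [576.3, 202.6, 23.4]
tool_rot: [-3.141, -0.001, -0.185]
force: [0.0, -0.5, -0.8]
width: 85.5
```

```bash
python3 - <<'E'
from h import *
import pickle
q=imaging.get_image("side"); pickle.dump(q,open("side3.pkl","wb")); save(q,"side3.png",(170,190,290,330),5)
stat()
E
```

```text
{'clock': 4.3, 'eef_pos': [576.392, 202.649, 23.52], 'tool_rot': [-3.141, -0.001, -0.185], 'qpos': [-0.342, 0.798, -0.068, 1.762, 0.088, 0.583, -2.218], 'force': [0.023, 0.425, -0.133], 'width': 85.604}
```

View pics/side3.png

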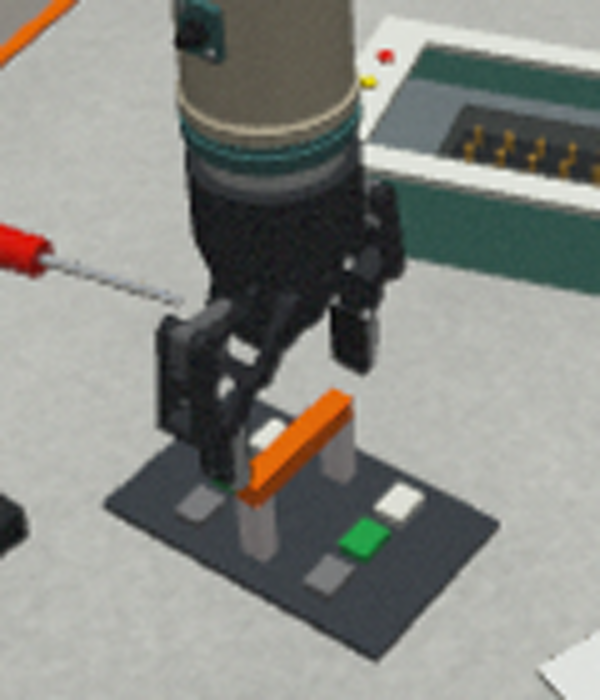

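```bash
python3 - <<'E'
from h import *
import pickle
q=pickle.load(open("side3.pkl","rb"));X=cloud(q)
def g(cx,cy): 
    u,v=170+cx/5,190+cy/5; return (cx,cy,np.round(X[int(v),int(u)],0).tolist())
for c in((215,480),(215,470),(235,475),(210,450),(240,440),(355,360),(355,350),(340,350),(372,340),(350,330),(300,440),(345,395),(252,490)): print(g(*c))
E
```

```text
(215, 480, [624.0, 200.0, 5.0])
(215, 470, [584.0, 255.0, 82.0])
(235, 475, [576.0, 252.0, 79.0])
(210, 450, [584.0, 258.0, 96.0])
(240, 440, [572.0, 251.0, 102.0])
(355, 360, [561.0, 162.0, 78.0])
(355, 350, [561.0, 161.0, 84.0])
(340, 350, [571.0, 159.0, 78.0])
(372, 340, [555.0, 158.0, 90.0])
(350, 330, [564.0, 161.0, 96.0])
(300, 440, [572.0, 201.0, 55.0])
(345, 395, [566.0, 165.0, 55.0])
(252, 490, [578.0, 238.0, 54.0])
```

The depth data puts the open finger tips at z≈73 mm although the reported TCP is 23 mm. I'll test this by closing slightly: if the pads are really at bar height, they'll stop at 74 mm.

Request:
drive_tool(
  deltas="0 0 0 0 0.066; 0 0 0 0 0.066; 0 0 0 0 0.066",
)

```text
clock: 4.68
eef_pos: [575.9, 202.4, 23.0]
tool_rot: [-3.141, -0.0, -0.185]
force: [0.5, 0.7, -0.9]
width: 65.9
```

```bash
python3 - <<'E'
from h import *
to(578.8,201.5,-17,-10.6)
E
```

```text
to (578.8, 201.5, -17, -10.6) -> [0.003  0.0004 0.04  ] turn 0.02
```

Request:
drive_tool(
  deltas="0.003 0 0 0 0.0854; 0.003 0 0 0 0.0854; 0.003 0 0 0 0.0854; 0.003 0 0.013 0 0.0854; 0.003 0 0.018 0 0.0854; 0.003 0 0.024 0 0.0854; 0.003 0 0.028 0 0.0854; 0.003 0 0.028 0 0.0854",
)

```text
clock: 5.68
eef_pos: [578.5, 201.8, -5.6]
tool_rot: [3.141, 0.001, -0.185]
force: [0.2, -0.2, -0.4]
width: 85.1
```

```bash
python3 - <<'E'
from h import *
import pickle
q=imaging.get_image("side"); pickle.dump(q,open("side4.pkl","wb")); save(q,"side4.png",(170,190,290,330),5)
stat();to(578.8,201.5,-17,-10.6)
E
```

```text
{'clock': 5.725, 'eef_pos': [578.728, 201.835, -5.28], 'tool_rot': [3.142, 0.0, -0.185], 'qpos': [-0.343, 0.845, -0.063, 1.762, 0.093, 0.537, -2.22], 'force': [0.445, -0.22, -0.179], 'width': 85.31}
to (578.8, 201.5, -17, -10.6) -> [0.0001 0.0003 0.0117] turn 0.02
```

View pics/side4.png

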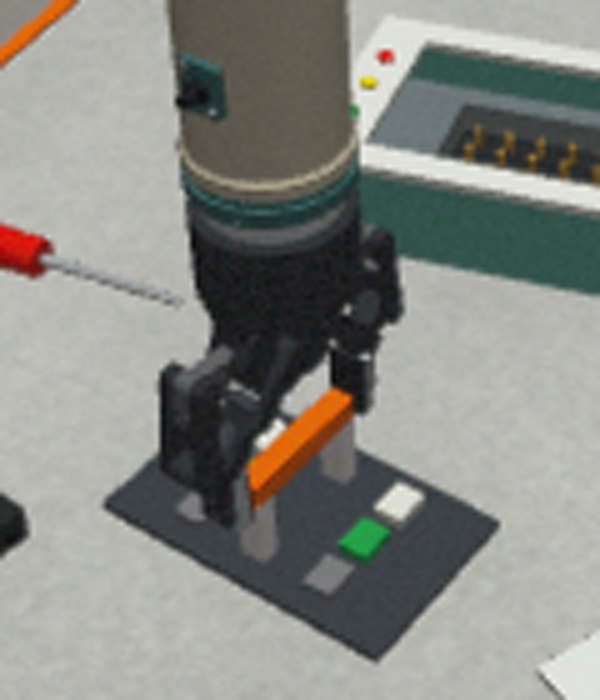

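Request:
drive_tool(
  deltas="0 0 0.006 0 0.0854; 0 0 0.012 0 0.0854; 0 0 0.012 0 0.0854; 0 0 0.012 0 0.06; 0 0 0.012 0 0.06; 0 0 0.012 0 0.06; 0 0 0.012 0 0.06; 0 0 0.012 0 0.06",
)

```text
clock: 6.72
eef_pos: [578.8, 201.7, -16.9]
tool_rot: [3.141, -0.0, -0.185]
force: [-0.7, -0.5, 4.9]
width: 73.0
```

```bash
cat >> h.py <<'E'
O=np.array([585.8,-81.3]); YS=6.6
def S(xs,ys):
    a=np.radians(YS); return O+[np.cos(a)*xs-np.sin(a)*ys,np.sin(a)*xs+np.cos(a)*ys]
def tos(xs,ys,under,yaw=YS):
    w=S(xs,ys); to(w[0],w[1],under-17,yaw)
E
python3 - <<'E'
from h import *
stat(); tos(14,0,110)
E
```

```text
{'clock': 6.725, 'eef_pos': [578.807, 201.666, -16.919], 'tool_rot': [3.141, -0.0, -0.185], 'qpos': [-0.344, 0.863, -0.061, 1.765, 0.094, 0.517, -2.221], 'force': [-0.665, -0.519, 4.902], 'width': 72.988}
to (np.float64(599.7072187184056), np.float64(-79.69087989309986), 93, 6.6) -> [ 0.0722  0.2728 -0.1099] turn -17.18
```

Request:
drive_tool(
  deltas="0 0 -0.01 0 0.06; 0 0 -0.03 0 0.06; 0 0 -0.055 0 0.06; 0 0 -0.085 0 0.06; 0.008 0.03 -0.11 -3 0.06; 0.018 0.068 -0.11 -6 0.06; 0.03 0.11 -0.11 -9 0.06; 0.04 0.155 -0.11 -12 0.06; 0.053 0.2 -0.11 -15 0.06; 0.063 0.24 -0.11 -17.2 0.06; 0.07 0.265 -0.11 -17.2 0.06; 0.072 0.273 -0.11 -17.2 0.06",
)

```text
clock: 8.22
eef_pos: [599.5, -82.4, 93.7]
tool_rot: [3.14, -0.001, 0.112]
force: [0.6, 1.2, -3.7]
width: 73.0
```

Request:
drive_tool(
  deltas="0 0 0 0 0.06; 0 0 0 0 0.06",
)

```text
clock: 8.48
eef_pos: [599.5, -77.3, 93.1]
tool_rot: [-3.14, -0.0, 0.118]
force: [-0.5, 0.2, -3.7]
width: 72.8
```

```bash
python3 - <<'E'
from h import *
import pickle
for n in("side","top"):
    q=imaging.get_image(n); pickle.dump(q,open(n+"5.pkl","wb")); save(q,n+"5.png",(190,130,360,280) if n=="side" else (240,140,360,270),4)
stat(); tos(14,0,110)
E
```

```text
{'clock': 8.575, 'eef_pos': [599.48, -77.68, 92.957], 'tool_rot': [-3.141, -0.0, 0.118], 'qpos': [0.21, 0.697, -0.205, 1.741, 0.197, 0.724, -1.549], 'force': [-0.64, 0.142, -3.652], 'width': 73.096}
to (np.float64(599.7072187184056), np.float64(-79.69087989309986), 93, 6.6) -> [-0.     0.002 -0.   ] turn 0.17
```

View pics/side5.png

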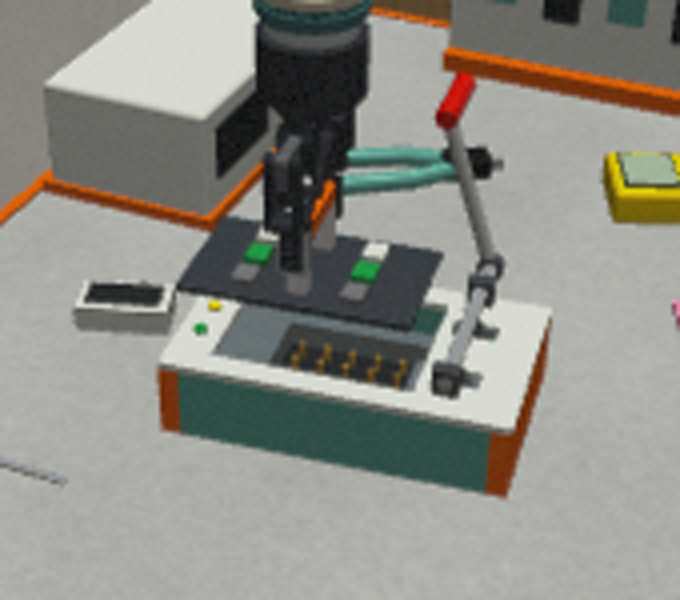

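View pics/top5.png

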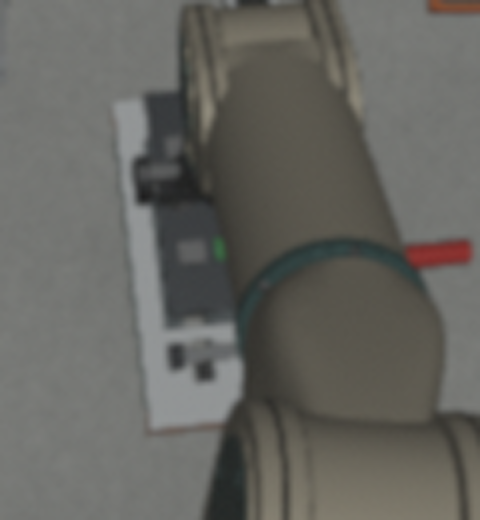

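```bash
python3 - <<'E'
from h import *
import pickle
s=pickle.load(open("side5.pkl","rb")); t=pickle.load(open("top5.pkl","rb"))
X=cloud(s); Z=X[...,2]; C=s["color"].astype(int)
m=(C.max(-1)<80)&(Z>95)&(Z<130); m[:130]=0; m[:, :225]=0;m[:,305:]=0
m&=(X[...,0]>480)&(X[...,0]<720)
k,lab,stt,_=cv2.connectedComponentsWithStats(m.astype(np.uint8)); i=1+np.argmax(stt[1:,4]); m=lab==i
A=X[m]; 
co,*_=np.linalg.lstsq(np.c_[A[:,:2]-A[:,:2].mean(0),np.ones(len(A))],A[:,2],rcond=None); print("plane",co,m.sum())
z=co[2]; print("plane z",z)
A=[]
for q,zz in((t,116),(s,116)):
    im=ortho(q,(599.5,-77.7),np.radians(6.6),zz,(-130,130),(-80,80),2.4)
    for x in range(-100,130,50): cv2.putText(im,str(x),(0,int((130-x)*2.4)),0,.4,(0,0,255)); cv2.line(im,(0,int((130-x)*2.4)),(8,int((130-x)*2.4)),(0,0,255))
    for y in range(-75,80,25): cv2.line(im,(int((80-y)*2.4),0),(int((80-y)*2.4),8),(255,0,0))
    A.append(im)
cv2.imwrite("pics/ortho5.png",np.hstack(A)[:600,:800])
E
```

```text
plane [ 3.58481624e-03 -2.38745314e-03  1.15077432e+02] 849
plane z 115.07743238475634
```

View pics/ortho5.png

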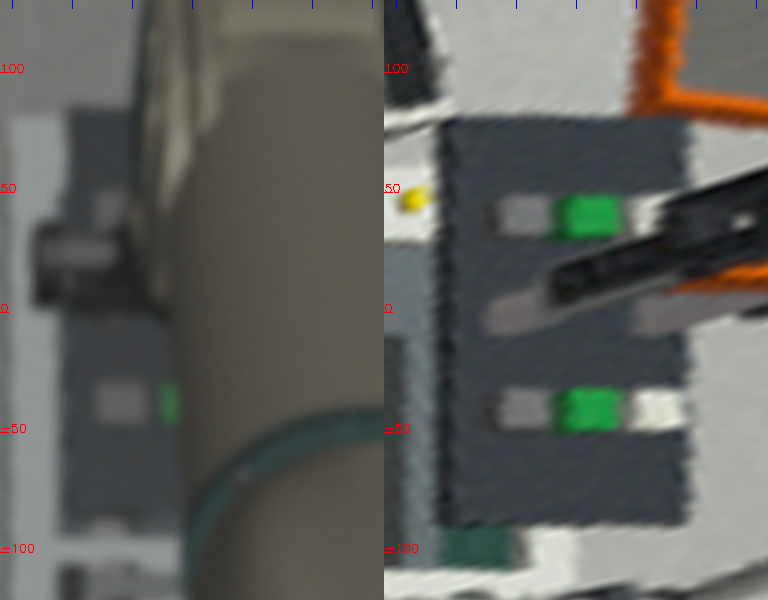

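Request:
drive_tool(
  deltas="0 0.0045 0.005 0 0.06; 0 0.0045 0.015 0 0.06; 0 0.0045 0.025 0 0.06; 0 0.0045 0.033 0 0.06; 0 0.0045 0.033 0 0.06; 0 0.0045 0.033 0 0.06",
)

```text
clock: 9.32
eef_pos: [600.2, -84.2, 59.9]
tool_rot: [3.142, -0.0, 0.116]
force: [0.4, -0.0, -3.3]
width: 73.0
```

```bash
python3 - <<'E'
from h import *
import pickle
for n in("side","top"):
    q=imaging.get_image(n); pickle.dump(q,open(n+"6.pkl","wb")); save(q,n+"6.png",(210,150,340,270) if n=="side" else (240,140,360,270),6 if n=="side" else 4)
stat(); tos(14,0,76)
s=pickle.load(open("side6.pkl","rb")); t=pickle.load(open("top6.pkl","rb"))
A=[]
for q,zz in((t,82),(s,82)):
    im=ortho(q,(580,-85),np.radians(6.6),zz,(-130,130),(-80,80),2.4)
    for x in range(-100,130,50): cv2.putText(im,str(x),(0,int((130-x)*2.4)),0,.4,(0,0,255)); cv2.line(im,(0,int((130-x)*2.4)),(8,int((130-x)*2.4)),(0,0,255))
    for y in range(-75,80,25): cv2.line(im,(int((80-y)*2.4),0),(int((80-y)*2.4),8),(255,0,0))
    A.append(im)
cv2.imwrite("pics/ortho6.png",np.hstack(A)[:600,:800])
E
```

```text
{'clock': 9.425, 'eef_pos': [600.297, -84.174, 60.189], 'tool_rot': [3.141, -0.001, 0.116], 'qpos': [0.212, 0.744, -0.192, 1.757, 0.212, 0.66, -1.554], 'force': [0.526, 0.191, -3.284], 'width': 72.948}
to (np.float64(599.7072187184056), np.float64(-79.69087989309986), 59, 6.6) -> [-0.0001 -0.0045  0.0012] turn 0.02
```

View pics/ortho6.png

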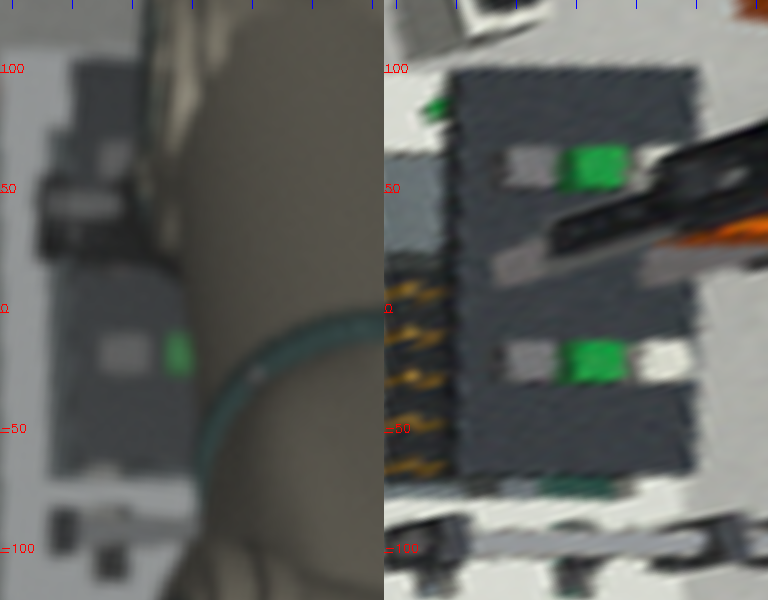

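View pics/side6.png

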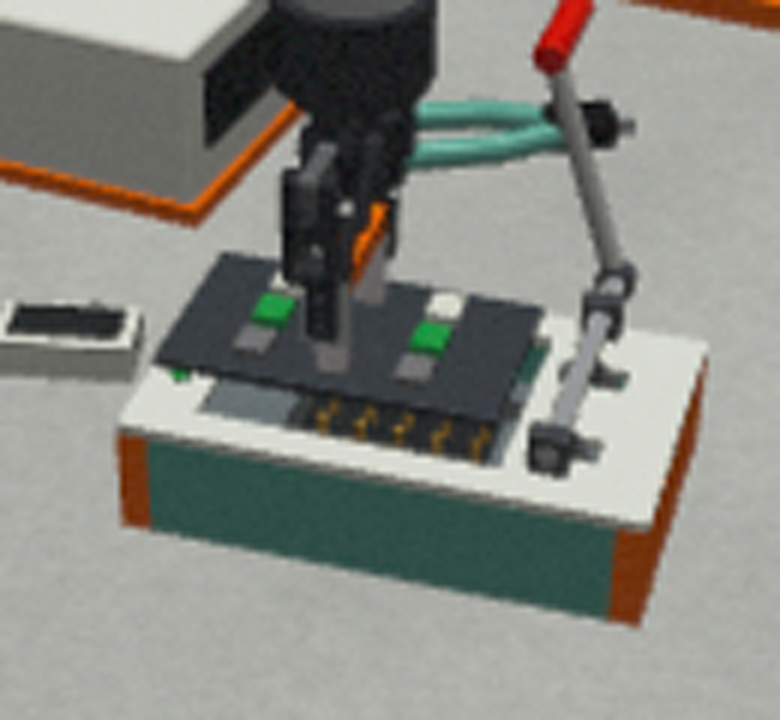

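Request:
drive_tool(
  deltas="0 -0.002 0.004 0 0.06; 0 -0.002 0.008 0 0.06; 0 -0.002 0.012 0 0.06; 0 -0.002 0.016 0 0.06; 0 -0.002 0.019 0 0.06; 0 -0.002 0.022 0 0.06; 0 -0.002 0.022 0 0.06",
)

```text
clock: 10.3
eef_pos: [597.6, -82.8, 38.6]
tool_rot: [3.141, 0.004, 0.115]
force: [-8.2, -0.8, 9.0]
width: 73.1
```

```bash
python3 - <<'E'
from h import *
import pickle
for n in("side",):
    q=imaging.get_image(n); pickle.dump(q,open(n+"7.pkl","wb")); save(q,n+"7.png",(210,150,340,270) if n=="side" else (240,140,360,270),6 if n=="side" else 4)
stat(); tos(14,-2,51)
E
```

```text
{'clock': 10.35, 'eef_pos': [597.581, -82.826, 38.592], 'tool_rot': [3.141, 0.004, 0.115], 'qpos': [0.203, 0.774, -0.181, 1.771, 0.221, 0.62, -1.565], 'force': [-7.444, -0.669, 9.28], 'width': 73.245}
to (np.float64(599.9370930193912), np.float64(-81.67762542430066), 34, 6.6) -> [ 0.0025 -0.0009  0.0046] turn -0.02
```

View pics/side7.png

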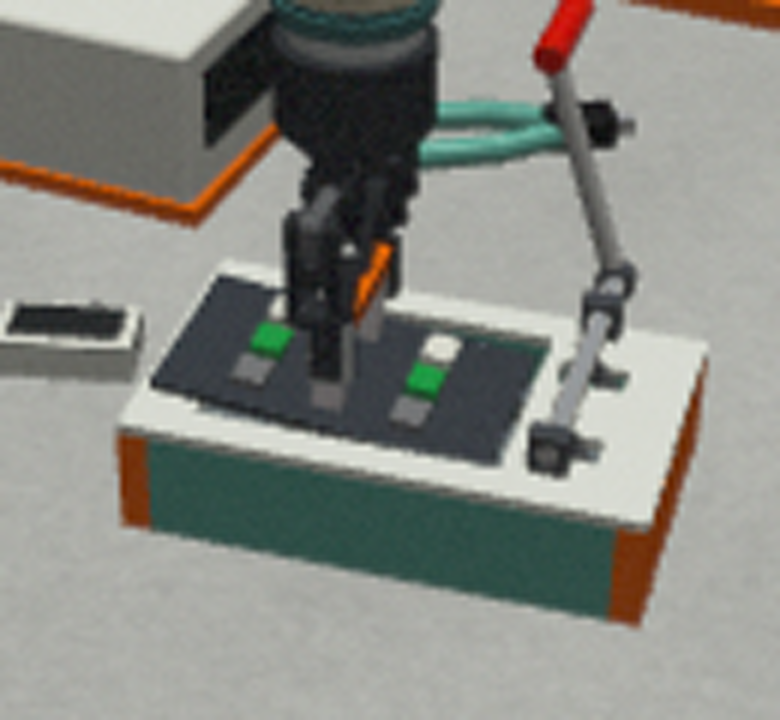

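Request:
drive_tool(
  deltas="0.001 0 0.0015 0 0.06; 0.002 0 0.003 0 0.06; 0.002 0 0.0045 0 0.06; 0.002 0 0.0055 0 0.06; 0.002 0 0.0055 0 0.06",
)

```text
clock: 10.98
eef_pos: [597.6, -83.1, 33.0]
tool_rot: [3.141, 0.007, 0.115]
force: [-11.8, -0.6, 10.4]
width: 72.8
```

```bash
cat >> h.py <<'E'
def tilt(q,out=True):
    X=cloud(q); Z=X[...,2]; C=q["color"].astype(int)
    a=np.radians(YS); d=X[...,:2]-np.array([582,-82.5]); L=np.stack([d[...,0]*np.cos(a)+d[...,1]*np.sin(a),-d[...,0]*np.sin(a)+d[...,1]*np.cos(a)],-1)
    m=(C.max(-1)<85)&(C.max(-1)-C.min(-1)<28)&(Z>30)&(Z<110)&(np.abs(L[...,1])<55)&(np.abs(L[...,0])<120)
    m=cv2.erode(m.astype(np.uint8),np.ones((3,3)))>0
    A=L[m];z=Z[m]; k=np.ones(len(z),bool)
    for _ in range(8):
        co,*_r=np.linalg.lstsq(np.c_[A[k],np.ones(k.sum())],z[k],rcond=None); r=z-np.c_[A,np.ones(len(z))]@co; k=np.abs(r)<max(4,2*np.median(np.abs(r)))
    print("plate tilt deg x,y",np.round(np.degrees(np.arctan(co[:2])),2),"z0 top",round(co[2],1),"n",k.sum(),"x range",np.round(np.percentile(A[k][:,0],[0.5,99.5]),1),"y range",np.round(np.percentile(A[k][:,1],[0.5,99.5]),1))
E
python3 - <<'E'
from h import *
import pickle
q=imaging.get_image("side"); pickle.dump(q,open("side8.pkl","wb")); save(q,"side8.png",(210,150,340,270),6)
stat(); tos(14,-2,51); tilt(q)
E
```

```text
{'clock': 11.025, 'eef_pos': [597.57, -83.066, 32.988], 'tool_rot': [3.141, 0.007, 0.115], 'qpos': [0.201, 0.784, -0.179, 1.769, 0.222, 0.615, -1.566], 'force': [-11.18, -0.861, 12.191], 'width': 72.768}
to (np.float64(599.9370930193912), np.float64(-81.67762542430066), 34, 6.6) -> [ 0.0025 -0.0011 -0.001 ] turn -0.04
plate tilt deg x,y [11.03  0.2 ] z0 top 52.5 n 472 x range [-58.1  98.1] y range [-43.7  48.5]
```

View pics/side8.png

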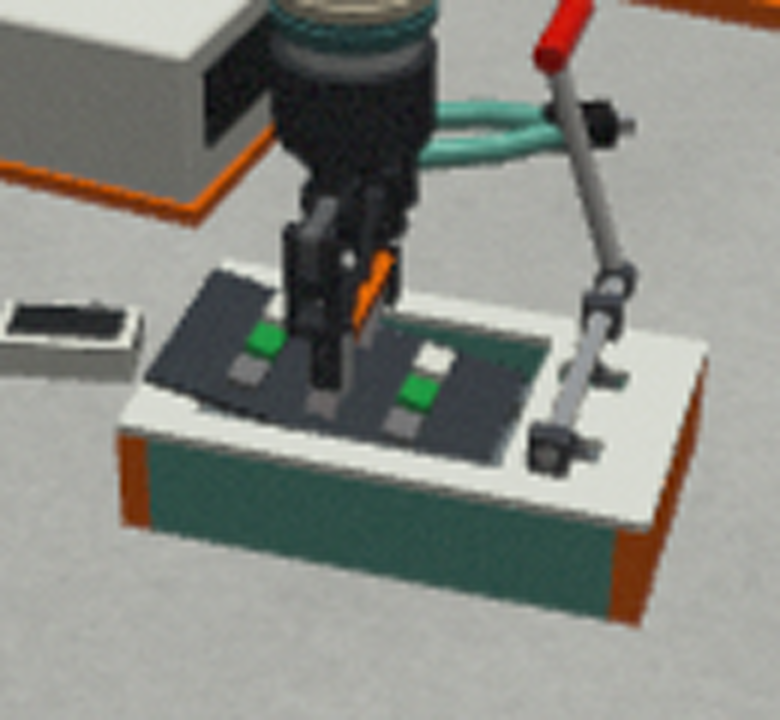

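Request:
drive_tool(
  deltas="-0.003 0 0 0 0.06; -0.007 0 0 0 0.06; -0.011 0 0 0 0.06; -0.015 0 0 0 0.06; -0.019 0 0 0 0.06; -0.023 0 0 0 0.06; -0.027 0 0 0 0.06; -0.03 0 0 0 0.06; -0.03 0 0 0 0.06",
)

```text
clock: 12.15
eef_pos: [571.4, -85.5, 32.2]
tool_rot: [-3.142, 0.001, 0.115]
force: [-0.0, 0.1, -2.3]
width: 72.8
```

```bash
python3 - <<'E'
from h import *
import pickle
q=imaging.get_image("side"); pickle.dump(q,open("side9.pkl","wb")); save(q,"side9.png",(210,150,340,270),6)
stat(); tos(-21,-2,50); tilt(q)
E
```

```text
{'clock': 12.2, 'eef_pos': [571.809, -85.431, 32.284], 'tool_rot': [-3.142, 0.0, 0.116], 'qpos': [0.211, 0.757, -0.175, 1.849, 0.229, 0.555, -1.568], 'force': [-0.08, -0.052, -2.564], 'width': 72.868}
to (np.float64(565.1690462233773), np.float64(-85.70042569155099), 33, 6.6) -> [-0.0066 -0.0005 -0.0007] turn 0.02
plate tilt deg x,y [8.96 0.26] z0 top 56.8 n 342 x range [-62.9  70. ] y range [-42.1  48.7]
```

View pics/side9.png

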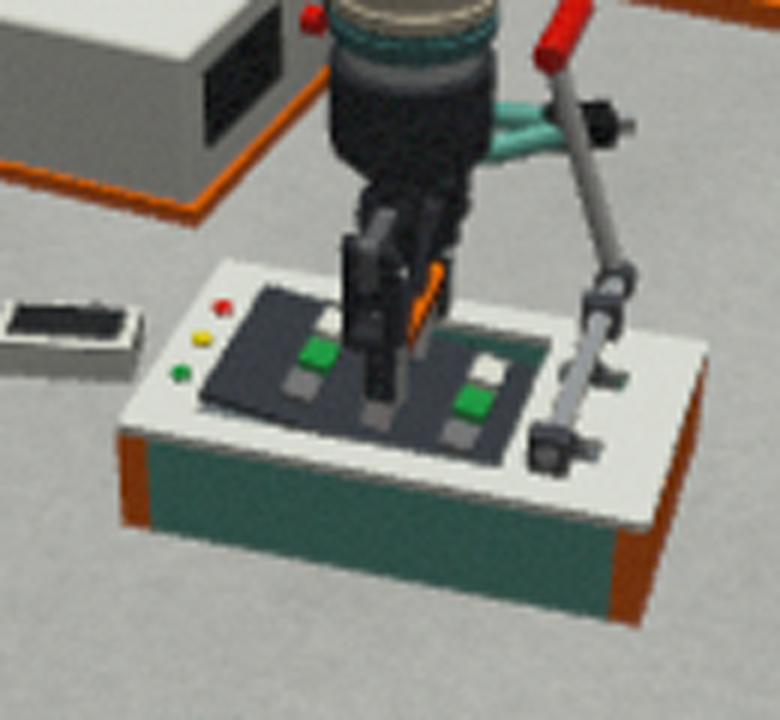

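Request:
drive_tool(
  deltas="-0.004 0 0 0 0.06; -0.007 0 0 0 0.06; -0.007 0 0.002 0 0.06; -0.007 0 0.004 0 0.06; -0.007 0 0.006 0 0.06; -0.007 0 0.008 0 0.06; -0.007 0 0.010 0 0.06; -0.007 0 0.010 0 0.06",
)

```text
clock: 13.2
eef_pos: [567.8, -85.9, 23.5]
tool_rot: [3.141, -0.005, 0.116]
force: [3.0, 0.6, 4.8]
width: 72.7
```

```bash
python3 - <<'E'
from h import *
import pickle
q=imaging.get_image("side"); pickle.dump(q,open("side10.pkl","wb")); save(q,"side10.png",(210,150,340,270),6)
stat(); tos(-21,-2,32); tilt(q)
E
```

```text
{'clock': 13.25, 'eef_pos': [567.723, -85.908, 23.546], 'tool_rot': [3.141, -0.005, 0.116], 'qpos': [0.21, 0.765, -0.169, 1.869, 0.235, 0.521, -1.572], 'force': [4.267, 0.291, 4.101], 'width': 72.776}
to (np.float64(565.1690462233773), np.float64(-85.70042569155099), 15, 6.6) -> [-0.0026 -0.0005  0.0085] turn 0.04
plate tilt deg x,y [6.31 0.66] z0 top 47.9 n 243 x range [-40.2  66. ] y range [-45.6  35.3]
```

View pics/side10.png

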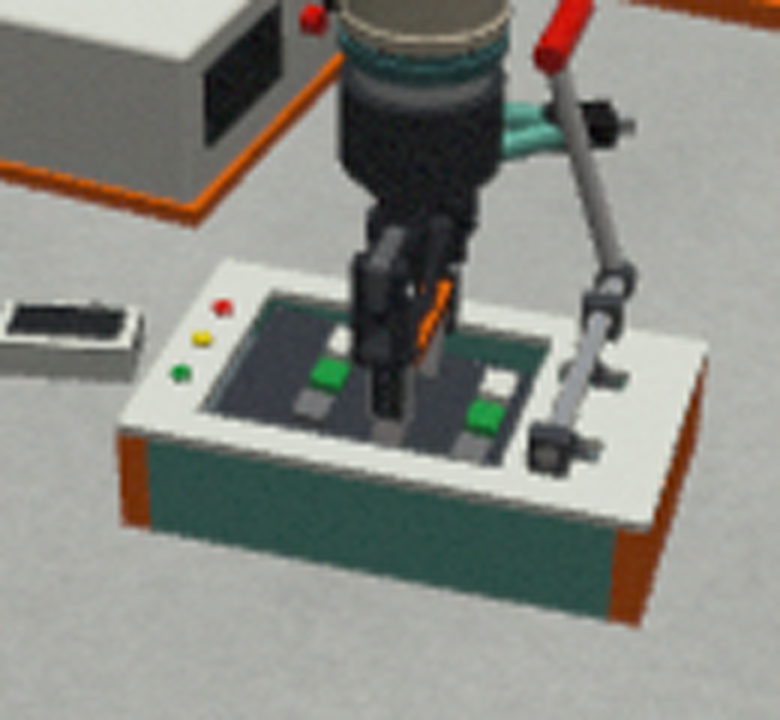

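Request:
drive_tool(
  deltas="-0.001 0 0.002 0 0.06; -0.001 0 0.004 0 0.06; -0.001 0 0.006 0 0.06; -0.001 0 0.0075 0 0.06; -0.001 0 0.0085 0 0.06; -0.001 0 0.0085 0 0.06",
)

```text
clock: 14.0
eef_pos: [567.4, -86.2, 15.3]
tool_rot: [3.141, -0.006, 0.116]
force: [3.8, 0.8, 6.4]
width: 72.8
```

```bash
python3 - <<'E'
from h import *
import pickle
q=imaging.get_image("side"); pickle.dump(q,open("side11.pkl","wb")); save(q,"side11.png",(210,150,340,270),6)
stat(); tos(-21,-2,32); tilt(q)
E
```

```text
{'clock': 14.05, 'eef_pos': [567.335, -86.126, 15.315], 'tool_rot': [3.141, -0.006, 0.116], 'qpos': [0.207, 0.778, -0.164, 1.874, 0.239, 0.502, -1.575], 'force': [4.398, 0.734, 6.599], 'width': 73.178}
to (np.float64(565.1690462233773), np.float64(-85.70042569155099), 15, 6.6) -> [-0.0021 -0.0007  0.0003] turn 0.05
plate tilt deg x,y [0.86 0.49] z0 top 38.6 n 183 x range [-43.3  61.3] y range [-44.8  17.8]
```

View pics/side11.png

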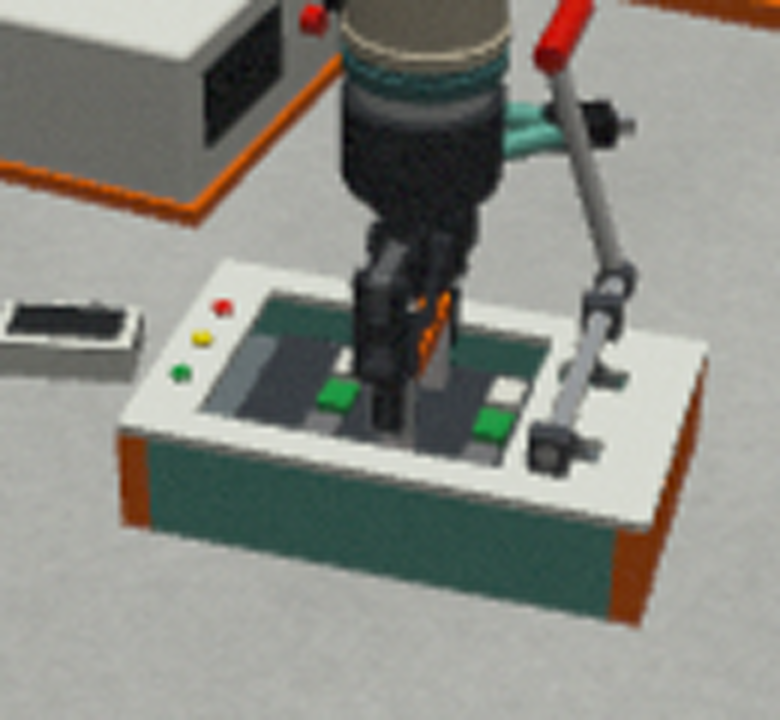

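Request:
drive_tool(
  deltas="0 0 0.001 0 0.06; 0 0 0.0015 0 0.06; 0 0 0.0015 0 0.06; 0 0 0.001 0 0.076; 0 0 0 0 0.0854; 0 0 -0.001 0 0.0854; 0 0 -0.002 0 0.0854; 0 0 -0.002 0 0.0854",
)

```text
clock: 15.05
eef_pos: [563.9, -86.4, 15.8]
tool_rot: [3.142, 0.0, 0.116]
force: [0.1, -0.3, -0.3]
width: 85.1
```

```bash
python3 - <<'E'
from h import *
import pickle
q=imaging.get_image("side"); pickle.dump(q,open("side12.pkl","wb")); save(q,"side12.png",(210,150,340,270),6)
stat(); tilt(q)
E
```

```text
{'clock': 15.1, 'eef_pos': [563.862, -86.39, 15.783], 'tool_rot': [-3.142, 0.0, 0.115], 'qpos': [0.208, 0.776, -0.165, 1.877, 0.239, 0.508, -1.575], 'force': [0.524, 0.105, 0.317], 'width': 85.329}
plate tilt deg x,y [0.1  0.24] z0 top 37.2 n 177 x range [-44.3  61.1] y range [-43.5  15.3]
```

View pics/side12.png

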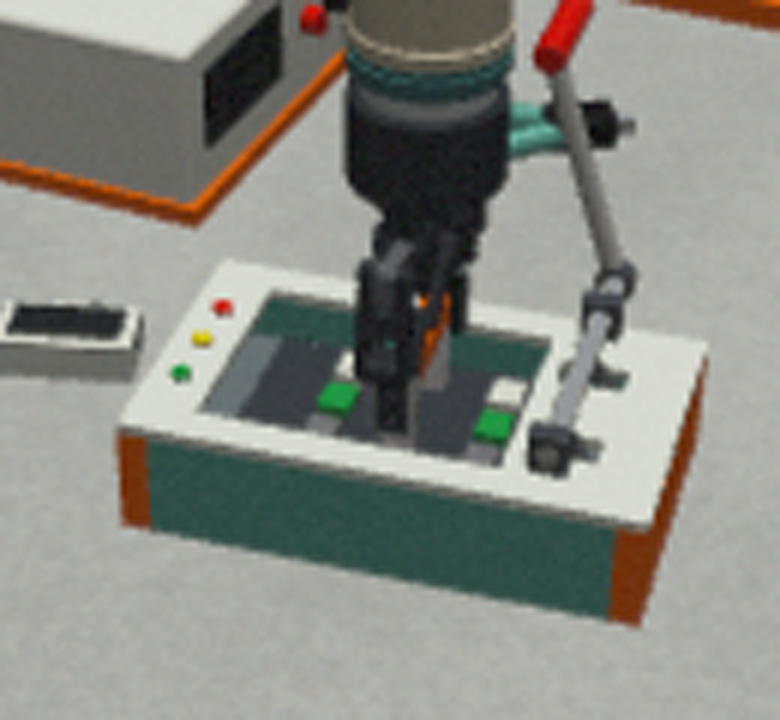

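```bash
python3 - <<'E'
from h import *
w=S(-12,-130); to(w[0],w[1],250,6.6); to(w[0],w[1],135,6.6)
E
```

```text
to (np.float64(588.8213563768678), np.float64(-211.81770533396593), 250, 6.6) -> [ 0.0103  0.1275 -0.2342] turn 0.02
to (np.float64(588.8213563768678), np.float64(-211.81770533396593), 135, 6.6) -> [ 0.0103  0.1275 -0.1192] turn 0.02
```

Request:
drive_tool(
  deltas="0 0 -0.015 0 0.0854; 0 0 -0.04 0 0.0854; 0 0 -0.09 0 0.0854; 0 0 -0.15 0 0.04; 0 0 -0.21 0 0; 0.005 0.05 -0.234 0 0; 0.01 0.1 -0.234 0 0; 0.01 0.128 -0.234 0 0; 0.01 0.128 -0.234 0 0; 0.01 0.128 -0.234 0 0; 0.01 0.128 -0.234 0 0",
)

```text
clock: 16.48
eef_pos: [588.8, -210.4, 250.2]
tool_rot: [-3.141, -0.0, 0.118]
force: [-0.5, 0.3, -0.7]
width: 0.3
```

```bash
python3 - <<'E'
from h import *
import pickle
for n in("side","top"):
    q=imaging.get_image(n); pickle.dump(q,open(n+"13.pkl","wb")); save(q,n+"13.png",(210,90,370,260) if n=="side" else (250,130,390,270),4)
    for t in("lever_grip","plate_grip","plate"): print(t,[(np.round(r["point"],1).tolist(),round(r["score"],2)) for r in models.landmark_of(q,t)])
stat(); w=S(-12,-130); to(w[0],w[1],135,6.6)
E
```

```text
lever_grip [([303.6, 153.5], 0.58)]
plate_grip [([277.7, 207.8], 0.79), ([320.1, 309.1], 0.62), ([382.0, 207.1], 0.59)]
plate [([377.7, 222.9], 0.95), ([280.2, 220.4], 0.83), ([318.1, 319.4], 0.83), ([361.2, 181.3], 0.31)]
lever_grip [([345.2, 202.9], 0.57)]
plate_grip [([300.2, 201.7], 0.88), ([353.1, 292.7], 0.72), ([204.3, 275.5], 0.67)]
plate [([349.1, 286.5], 0.86), ([135.0, 310.2], 0.78), ([207.3, 272.2], 0.59), ([293.0, 203.8], 0.55)]
{'clock': 16.875, 'eef_pos': [588.636, -212.184, 249.803], 'tool_rot': [-3.142, 0.0, 0.116], 'qpos': [0.445, 0.551, -0.236, 1.518, 0.139, 1.089, -1.277], 'force': [0.158, 0.478, 0.144], 'width': 0.444}
to (np.float64(588.8213563768678), np.float64(-211.81770533396593), 135, 6.6) -> [ 0.0002 -0.0003  0.1148] turn 0.03
```

View pics/side13.png

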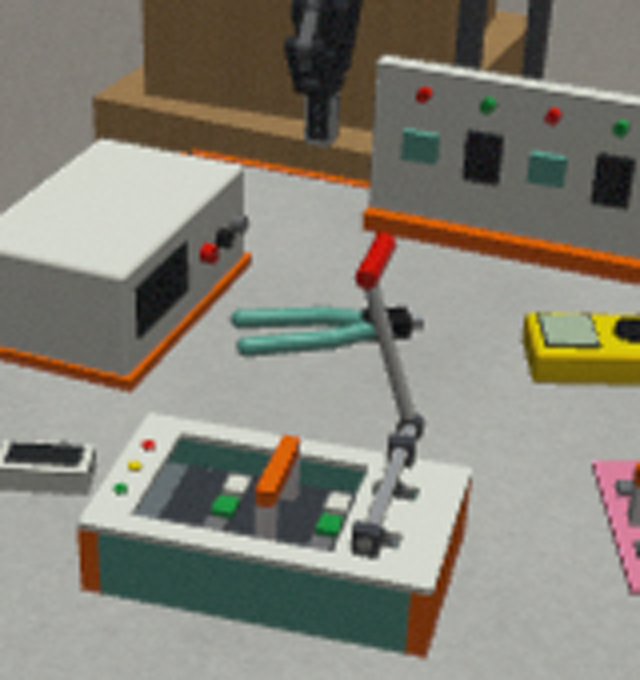

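View pics/top13.png

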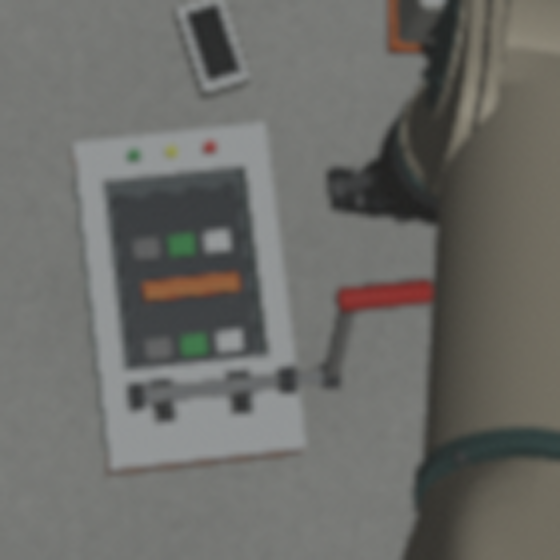

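```bash
python3 - <<'E'
from h import *
import pickle
q=pickle.load(open("side13.pkl","rb"));X=cloud(q);C=q["color"].astype(int)
for u,v in((288,122),(290,122),(290,124),(292,124)): print(np.round(X[v,u],0))
red=(C[...,0]>130)&(C[...,1]<70)&(X[...,2]>150)&(X[...,2]<240)&(X[...,1]<-100)
A=X[red]; print("side red",red.sum(),np.round(np.percentile(A,[2,50,98],axis=0),1), cv2.minAreaRect(A[:,:2].astype(np.float32)))
q=pickle.load(open("top0.pkl","rb"));X=cloud(q);C=q["color"].astype(int)
red=(C[...,0]>100)&(C[...,1]<60)&(X[...,2]>150)&(X[...,2]<240)
A=X[red]; print("top red",red.sum(),np.round(np.percentile(A,[2,50,98],axis=0),1), cv2.minAreaRect(A[:,:2].astype(np.float32)))
E
```

```text
[ 588. -199.  296.]
[ 581. -198.  298.]
[ 581. -198.  292.]
[ 577. -204.  291.]
side red 72 [[ 246.3 -660.4  157.4]
 [ 536.5 -220.6  203.4]
 [ 638.8 -181.7  206.7]] ((530.2512817382812, -506.11090087890625), (564.348388671875, 338.66510009765625), 58.38201904296875)
top red 138 [[ 381.  -656.   156.3]
 [ 541.9 -222.8  202.7]
 [ 649.5 -181.   208.4]] ((512.5731811523438, -418.85546875), (271.3787841796875, 476.3595275878906), 0.46610209345817566)
```

Request:
drive_tool(
  deltas="0 0.006 0.04 0 0; 0 0.006 0.08 0 0; 0 0.006 0.11 0 0; 0 0.006 0.115 0 0; 0 0.006 0.115 0 0; -0.01 0.006 0.115 0 0; -0.015 0.006 0.115 0 0; -0.02 0.006 0.115 0 0; -0.02 0.006 0.115 0 0",
)

```text
clock: 18.0
eef_pos: [569.1, -220.9, 135.2]
tool_rot: [3.141, -0.0, 0.115]
force: [0.3, 0.6, 0.1]
width: -0.3
```

```bash
python3 - <<'E'
from h import *
import pickle
for n in("side",):
    q=imaging.get_image(n); pickle.dump(q,open(n+"14.pkl","wb")); save(q,n+"14.png",(260,90,360,210) if n=="side" else (250,130,390,270),5)
stat(); w=S(-131,-136); to(w[0],w[1],135,6.6)
E
```

```text
{'clock': 18.05, 'eef_pos': [569.485, -220.754, 135.161], 'tool_rot': [3.141, -0.001, 0.115], 'qpos': [0.458, 0.649, -0.216, 1.692, 0.178, 0.819, -1.293], 'force': [0.162, 0.142, -0.581], 'width': -0.142}
to (np.float64(471.2996201733779), np.float64(-231.45546283621945), 135, 6.6) -> [-0.0988 -0.0007  0.0001] turn 0.01
```

View pics/side14.png

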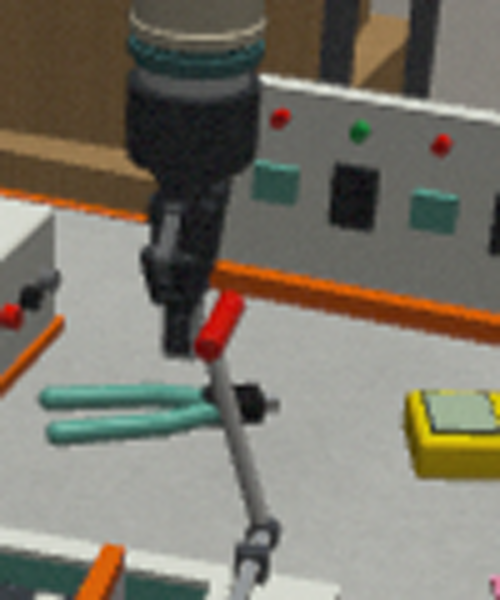

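Request:
drive_tool(
  deltas="-0.006 0 0 0 0; -0.013 0 0 0 0; -0.02 0 0 0 0; -0.027 0 0 0 0; -0.034 0 0 0 0; -0.041 0 0 0 0; -0.048 0 0 0 0; -0.055 0 0 0 0; -0.062 0 0 0 0; -0.069 0 0 0 0; -0.075 0 0 0 0; -0.08 0 0 0 0",
)

```text
clock: 19.55
eef_pos: [494.4, -229.7, 135.7]
tool_rot: [3.14, -0.009, 0.117]
force: [9.7, -0.0, -6.4]
width: 0.3
```

Request:
drive_tool(
  deltas="-0.004 0 0 0 0; -0.008 0 0 0 0; -0.012 0 0 0 0; -0.015 0 0 0 0; -0.018 0 0 0 0; -0.018 0 0 0 0",
)

```text
clock: 20.3
eef_pos: [477.5, -231.3, 135.4]
tool_rot: [3.14, -0.01, 0.117]
force: [10.8, 1.1, -6.8]
width: 0.3
```

```bash
python3 - <<'E'
from h import *
import pickle
for n in("side",):
    q=imaging.get_image(n); pickle.dump(q,open(n+"15.pkl","wb")); save(q,n+"15.png",(230,120,370,270),4)
stat(); w=S(-131,-136); to(w[0],w[1],135,6.6)
E
```

```text
{'clock': 20.35, 'eef_pos': [477.602, -231.294, 135.408], 'tool_rot': [3.14, -0.01, 0.117], 'qpos': [0.555, 0.545, -0.227, 1.921, 0.18, 0.685, -1.232], 'force': [10.73, 0.575, -7.649], 'width': -0.007}
to (np.float64(471.2996201733779), np.float64(-231.45546283621945), 135, 6.6) -> [-0.0063 -0.0006  0.0003] turn 0.13
```

View pics/side15.png

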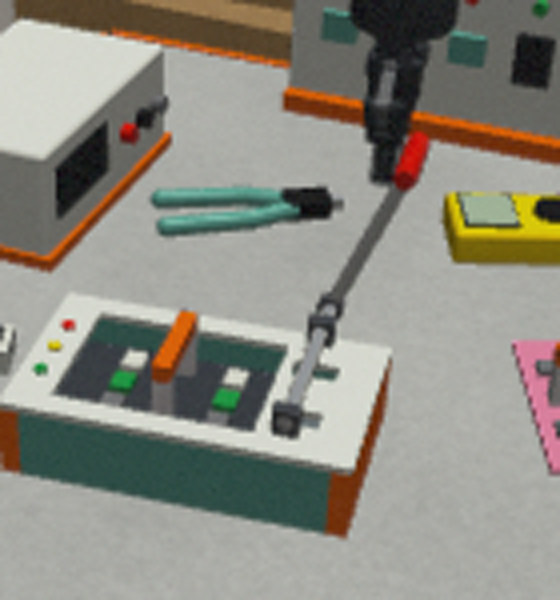

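Request:
drive_tool(
  deltas="-0.003 0 0 0 0; -0.005 0 0 0 0; -0.007 0 0 0 0; -0.007 0 0 0 0",
)

```text
clock: 20.85
eef_pos: [471.6, -232.0, 135.5]
tool_rot: [3.14, -0.012, 0.118]
force: [12.4, 1.1, -7.1]
width: 0.0
```

Request:
drive_tool(
  deltas="-0.002 0 0 0 0; -0.004 0 0 0 0; -0.005 0 0 0 0; -0.005 0 0 0 0",
)

```text
clock: 21.35
eef_pos: [471.0, -232.0, 135.8]
tool_rot: [3.139, -0.019, 0.119]
force: [19.2, 1.8, -14.0]
width: 0.0
```

```bash
python3 - <<'E'
from h import *
import pickle
for n in("side","top"):
    q=imaging.get_image(n); pickle.dump(q,open(n+"16.pkl","wb"))
    save(q,n+"16.png",(230,120,370,270) if n=="side" else (250,130,390,270),4)
    X=cloud(q);C=q["color"].astype(int);Z=X[...,2]
    for nm,p in(("now",q),):
        o=(C[...,0]>C[...,2]*1.8)&(C[...,0]>90)&(C[...,1]>40)&(Z>76)&(Z<105)&(np.abs(X[...,0]-585)<90)&(np.abs(X[...,1]+81)<60)
        A=np.array([P(q,u,v,90) for v,u in zip(*np.nonzero(o&(Z>84)))])
        r=cv2.minAreaRect(A[:,:2].astype(np.float32)); 
        a=np.radians(6.6); d=np.array(r[0])-np.array([585.6,-80.9] if n=="top" else [582.3,-83.]); print(n,o.sum(),r,"station frame",d[0]*np.cos(a)+d[1]*np.sin(a),-d[0]*np.sin(a)+d[1]*np.cos(a))
stat()
A=[]
for n in("top","side"):
    q=pickle.load(open(n+"16.pkl","rb"))
    im=ortho(q,(580,-85),np.radians(6.6),62,(-130,130),(-80,80),2.4)
    for x in range(-100,130,50): cv2.putText(im,str(x),(0,int((130-x)*2.4)),0,.4,(0,0,255)); cv2.line(im,(0,int((130-x)*2.4)),(8,int((130-x)*2.4)),(0,0,255))
    A.append(im)
cv2.imwrite("pics/ortho16.png",np.hstack(A)[:600,:800])
E
```

```text
side 103 ((581.3809814453125, -77.74729919433594), (14.806909561157227, 77.3576889038086), 6.472047328948975) station frame -0.3091975403133439 5.32351930011979
top 104 ((585.9534912109375, -80.97770690917969), (13.553793907165527, 71.43701171875), 6.521021842956543) station frame 0.34221713110967433 -0.11782119978750583
{'clock': 21.45, 'eef_pos': [471.0, -232.069, 135.852], 'tool_rot': [3.139, -0.019, 0.119], 'qpos': [0.568, 0.534, -0.231, 1.943, 0.179, 0.665, -1.223], 'force': [19.876, 2.153, -12.919], 'width': 0.012}
```

View pics/ortho16.png

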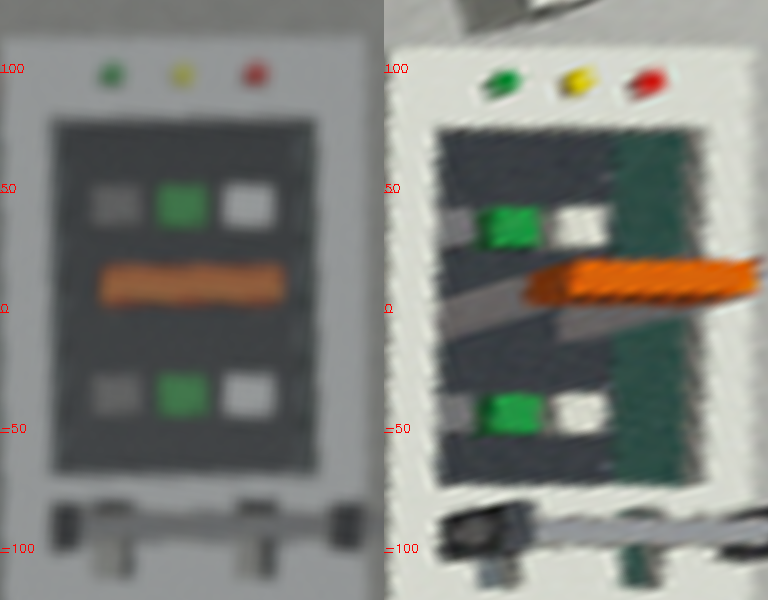

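View pics/side16.png

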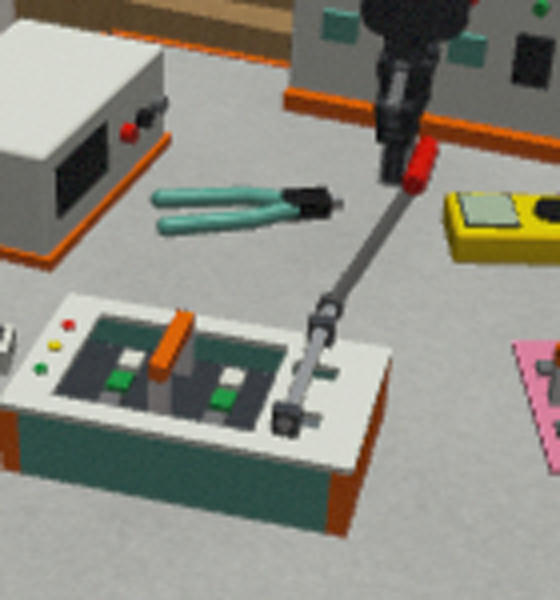

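Request:
drive_tool(
  deltas="0.002 0 0 0 0; 0.0045 0 0 0 0; 0.007 0 0 0 0; 0.01 0 0 0 0; 0.013 0 0 0 0; 0.016 0 0 0 0; 0.019 0 0 0 0; 0.022 0 0 0 0; 0.025 0 0 0 0; 0.028 0 0 0 0; 0.031 0 0 0 0; 0.034 0 0 0 0",
)

```text
clock: 22.95
eef_pos: [498.2, -229.4, 136.5]
tool_rot: [3.139, -0.008, 0.117]
force: [6.3, 1.2, 3.9]
width: 0.0
```

Request:
drive_tool(
  deltas="0.003 0 0 0 0; 0.006 0 0 0 0; 0.009 0 0 0 0; 0.012 0 0 0 0; 0.015 0 0 0 0; 0.018 0 0 0 0; 0.021 0 0 0 0; 0.024 0 0 0 0; 0.027 0 0 0 0; 0.03 0 0 0 0; 0.033 0 0 0 0; 0.036 0 0 0 0",
)

```text
clock: 24.45
eef_pos: [531.6, -225.4, 135.5]
tool_rot: [3.14, -0.004, 0.116]
force: [5.5, -0.8, 1.5]
width: -0.3
```

Request:
drive_tool(
  deltas="0.003 0 0 0 0; 0.006 0 0 0 0; 0.009 0 0 0 0; 0.012 0 0 0 0; 0.015 0 0 0 0; 0.018 0 0 0 0; 0.02 0 0 0 0; 0.022 0 0 0 0; 0.024 0 0 0 0; 0.026 0 0 0 0; 0.028 0 0 0 0; 0.03 0 0 0 0",
)

```text
clock: 25.95
eef_pos: [559.5, -221.8, 134.8]
tool_rot: [3.142, 0.0, 0.116]
force: [2.2, -0.4, -2.5]
width: 0.0
```

```bash
python3 - <<'E'
from h import *
import pickle
q=imaging.get_image("side"); save(q,"side17.png",(230,90,370,240),4)
stat(); w=S(-37,-136); to(w[0],w[1],135,6.6)
E
```

```text
{'clock': 26.0, 'eef_pos': [559.92, -221.8, 134.827], 'tool_rot': [3.141, -0.0, 0.116], 'qpos': [0.467, 0.639, -0.217, 1.716, 0.179, 0.806, -1.288], 'force': [3.145, 0.275, -1.859], 'width': -0.333}
to (np.float64(564.6766601398151), np.float64(-220.65137068988997), 135, 6.6) -> [ 0.0049 -0.0006 -0.0002] turn 0.03
```

View pics/side17.png

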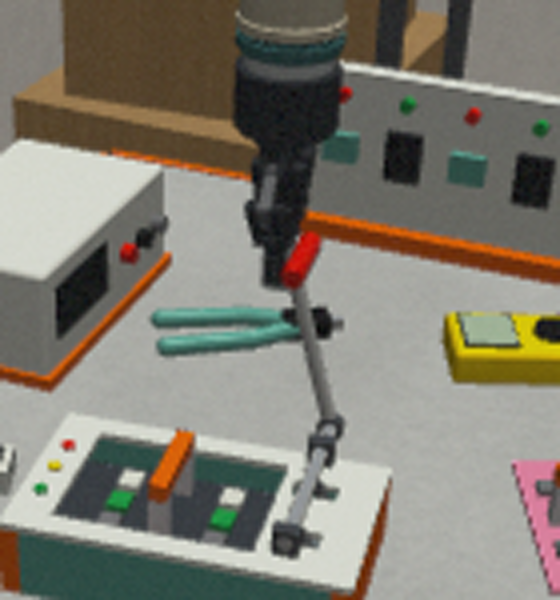

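Force is still about 3 N, so the lever is still on the finger. I'll ease it through the last few millimetres, then retreat.

Request:
drive_tool(
  deltas="0.0015 0 0 0 0; 0.003 0 0 0 0; 0.0045 0 0 0 0; 0.006 0 0 0 0; 0.0075 0 0 0 0; 0.009 0 0 0 0; 0.0105 0 0 0 0; 0.012 0 0 0 0; 0.015 0 0 0 0; 0.02 0 0 0 0; 0.026 0 0 0 0; 0.03 0 0 0 0",
)

```text
clock: 27.5
eef_pos: [589.9, -218.1, 134.8]
tool_rot: [-3.142, -0.0, 0.116]
force: [-0.1, -0.1, 0.7]
width: 0.2
```

Request:
drive_tool(
  deltas="0 0 0 0 0; 0 0 -0.03 0 0; 0 0 -0.08 0 0; 0 0 -0.13 0 0; 0 0 -0.17 0 0; 0 0 -0.17 0 0; 0 0 -0.17 0 0; 0 0 -0.17 0 0",
)

```text
clock: 28.5
eef_pos: [588.3, -218.1, 303.2]
tool_rot: [-3.14, 0.003, 0.116]
force: [0.1, 0.4, -0.2]
width: 0.1
```

```bash
python3 - <<'E'
from h import *
import pickle
for n in("side","top"):
    q=imaging.get_image(n); pickle.dump(q,open(n+"18.pkl","wb"))
    save(q,n+"18.png",(210,90,370,260) if n=="side" else None,4 if n=="side" else 1.4)
    X=cloud(q);C=q["color"].astype(int);Z=X[...,2]
    red=(C[...,0]>100)&(C[...,1]<70)&(Z>150)&(Z<240)&(np.abs(X[...,0]-530)<90)&(np.abs(X[...,1]+215)<60)
    print(n,"red",red.sum(),np.round(np.median(X[red],axis=0),1))
    o=(C[...,0]>C[...,2]*1.8)&(C[...,0]>90)&(C[...,1]>40)&(Z>84)&(Z<105)&(np.abs(X[...,0]-585)<90)&(np.abs(X[...,1]+81)<60)
    A=np.array([P(q,u,v,90) for v,u in zip(*np.nonzero(o))]); r=cv2.minAreaRect(A[:,:2].astype(np.float32)); print(r)
    p=pickle.load(open(n+"0.pkl","rb")); X=cloud(p);C=p["color"].astype(int);Z=X[...,2]
    red=(C[...,0]>100)&(C[...,1]<70)&(Z>150)&(Z<240)&(np.abs(X[...,0]-530)<90)&(np.abs(X[...,1]+215)<60)
    print(n,"red at start",red.sum(),np.round(np.median(X[red],axis=0),1))
stat()
E
```

```text
side red 64 [ 537.1 -207.5  204.2]
((581.7009887695312, -77.72068786621094), (14.935256004333496, 77.2609634399414), 7.225051403045654)
side red at start 68 [ 537.9 -204.5  203.4]
top red 117 [ 544.  -211.5  203.3]
((585.9730224609375, -80.98243713378906), (13.27584457397461, 71.48204040527344), 6.855706214904785)
top red at start 117 [ 544.3 -211.5  203.5]
{'clock': 28.6, 'eef_pos': [588.676, -218.143, 303.467], 'tool_rot': [-3.141, 0.002, 0.116], 'qpos': [0.455, 0.516, -0.241, 1.427, 0.126, 1.216, -1.255], 'force': [0.503, -1.256, 0.728], 'width': -0.152}
```

View pics/side18.png

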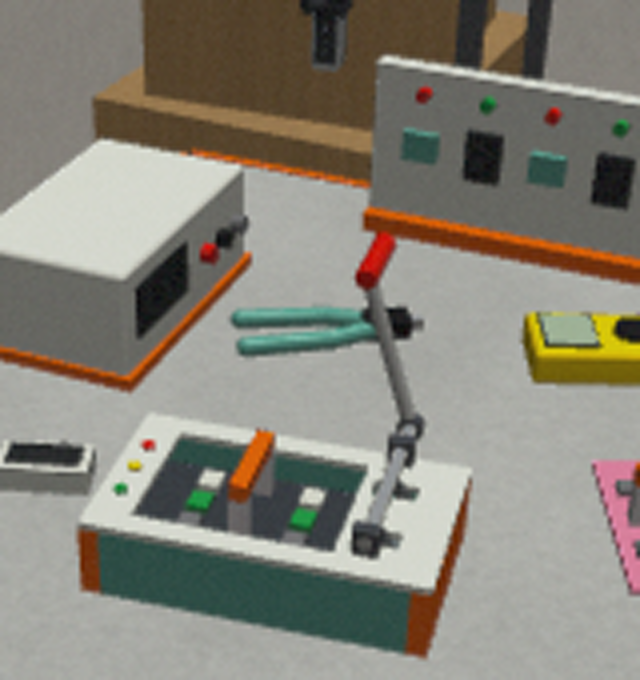

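View pics/top18.png

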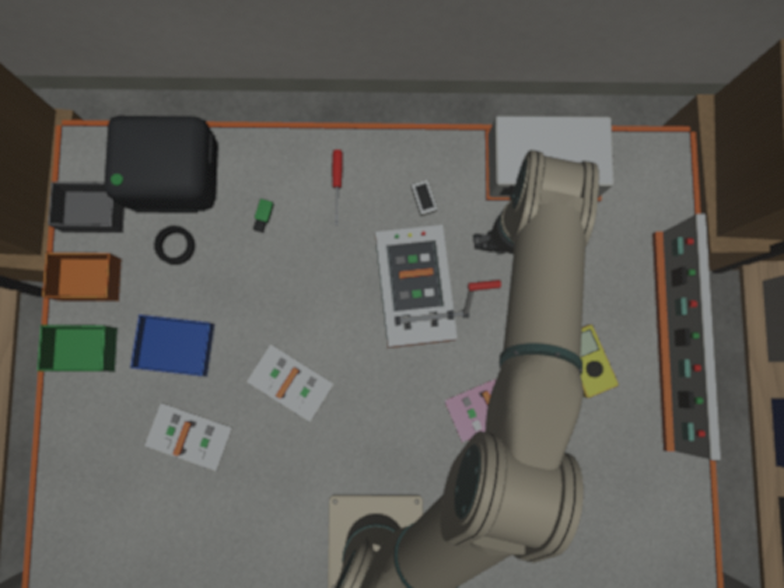

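The plate is home, lying flat with both ends under the lips. The lever is back at its starting position, the gripper is clear of everything, and the other things are where they were. I'm handing the job in.

```bash
python3 -c "
from cell import ctrl
print(ctrl.finish_job())"
```

```text
the job is handed in; nothing more can be done
None
```

The dark plate is home under both lips, the lever is back at rest, and the job was handed in at about 28.6 s of the allowed 58 s.

**What I did**
- **Grip:** the drive cannot tilt the tool, so I gripped the handle bar across its 74 mm ends, not across its 14 mm as suggested. That let the plate pivot in the jaws.
- **Fitting:** pressing the plate on the far lip's edge tilted it to about 11°, not the suggested 18°. I slid the near end under the near lip, lowered the far end past the far lip, laid it flat and let go.
- **Lever:** I pulled it to its stop, where the force rose from 12 to 19 N with no more travel. I then eased it back at about 24 mm/s or less, keeping the finger on it until rest.

**Last checks**
- **Plate:** its centre is within about 0.4 mm of home in x in both cameras. It measured flat to 0.1° when released, before the lever push.
- **Lever and surroundings:** the lever grip is within about 1 mm (top camera) of its starting position, and the gripper touches nothing. No other thing looks moved in the last top view, though the arm hides the crimper and part of the meter and the pink look-alike there.

**What disagreed**
- **Tool height:** the open fingertips are really about 50 mm above the reported TCP, and the shut ones about 38 mm. I went by the depth images, confirmed by a trial closing above the bar.
- **Cameras:** they differ by about 4 mm in x. In y, the top camera puts the plate at about 0 and the side camera at about 5 mm, but the side value is unreliable there. The plate went in freely.

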